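Gauge two mortar prisms under the height bridge

TASK

One of these two mortar prisms was struck off too high to enter the compression jig; find out which on the height gauge. Lay a prism on the gauge bed between the guide rails and push it under the bridge bar by feel, never forcing it against the bar or the stop with more than 25 N: leave the prism that clears pressed home against the stop screw, under the bar, and lay the one that will not pass flat in the steel pan for regrinding. Leave the tins and the brush where they are.

Things in the scene. Friction and masses are not known exactly. Their poses are not given: they have to be found in the camera images.
- prism_1_mid (a point): A cast mortar prism, grey, 160 mm long (x), 40 mm wide (y), lying with z up; about 0.6 kg. This point is on its centre line, mid-length, 20 mm above its underside. One of the two prisms is 40 mm high; the other was struck off 4 mm too high over its whole top (44 mm). Their places are swapped at random and nothing but the height tells them apart.
- prism_2_mid (a point): A cast mortar prism, grey, 160 mm long (x), 40 mm wide (y), lying with z up; about 0.6 kg. This point is on its centre line, mid-length, 20 mm above its underside. Like the other, but for the height (see there).
- gauge: The height gauge, fixed: a flat steel bed 390 mm long, 112 mm wide and 12 mm thick lying on the bench. Origin on its underside, straight below the middle of the bridge bar; x runs along the bed from the open loading end (nearer the robot) under the bar to the end stop, z up. The bed spans x = -205 to +185 mm. Sliding a prism along it takes 3 to 10 N.
- loading (a point): Where a prism is laid: a point on the bed's top surface, on its centre line, 105 mm before the middle of the bar; axes as the gauge's. Two guide rails 10 mm high and 12 mm wide run along x on the bed, from 90 mm before this point to 232 mm past it, 48 mm clear between them (y = -24 to +24): a prism lies lengthwise between them with 4 mm play each side, its leading end 17 mm short of the bar.
- bridge: The bridge: a steel bar 16 x 16 mm, 104 mm long across the bed (y), on two posts with inner faces at y = -38 and +38 mm. Origin on the bed's top surface (12 mm above the bench) below the bar's middle; axes as the gauge's. Bar: underside 42 mm above the bed, x = -8 to +8 mm; top of bar 58, of its screws 63 mm. A 40 mm prism passes freely, a 44 mm one butts on the bar's near face.
- stop: The end stop: a block 22 mm (x) by 72 mm (y), 34 mm high, fixed across the bed past the bar. Origin on the bed's top, in the middle of its near face, 127 mm past the bar's middle; x points on, away from the bar. A stop screw with a flat 16 mm anvil, 20 mm above the bed, stands out of this face by 5 to 25 mm, unmeasured: a prism home on it has its centre 85 to 105 mm before the face, its tail 30 to 50 mm before the bar.
- pan: Shallow open steel pan, fixed, 240 mm (x) by 180 mm (y) outside, 30 mm high, walls 3 mm, its flat floor 3 mm above the bench. Origin in the middle of its underside.
- tin_1: Bystander: round lidded sample tin, 64 mm across, 48 mm high. Origin in the middle of its underside.
- tin_2: Bystander: round lidded sample tin, 72 mm across, 40 mm high. Origin in the middle of its underside.
- brush: Bystander: small bench brush 190 mm long with a wooden handle, lying on the bench. Origin under its middle.
Things that resemble listed ones, but are neither listed nor needed, are in the scene too. Leave any black or pink look-alike of the part that bears prism_2_mid alone.

How it is judged:
By the outcome, as a careful person would: the job done as asked, in the order asked, and still so for the second after the job is handed in, with the robot touching nothing.
It also fails if it takes over 72 s, if anything falls off the work surface, if the arm or the gripper's body presses on something with over 40 N, if the wrist force passes 120 N, or if a joint passes its speed limit or range.

ROBOT

A 7-joint arm with a two-finger parallel gripper is mounted at the origin on the work surface. World frame = base frame: x ahead of the robot, y to its left, z up, the work surface at z = 0. Lengths are in mm, angles in rad, forces in N, time in s.
With the tool pointing down it reaches from about 350 to 900 mm from the base axis. Payload 8.1 kg.
Tool frame: the origin (TCP) lies at the very end of the fingers, on their centre line; the grasp point (between the pads) lies 19 mm behind it; z points along the fingers, x is the direction in which the jaws open and shut, and the axes are right-handed (so a half turn about z gives the same grasp; the last joint's range is limited). The gripper opens to 85 mm and grips with 20 to 120 N. Pads are 22 mm wide; open, the fingers measure 114 mm over their backs; the gripper's body (76 mm by 85 mm) begins 54 mm behind the grasp point. The pads swing forward as they close: fully open they stand 13 mm farther back than shut.
Start: joints at [1.012, 0.434, 0.025, 1.573, -0.012, 1.134, -0.075], TCP at [275.093, -561.218, 231.323] pointing down, gripper open.
Joint ranges: [-2.62, 2.62], [-0.44, 2.09], [-1.27, 1.32], [0.08, 2.57], [-1.32, 4.46], [0.12, 2], [-2.74, 2.74]. Speed limits (rad/s): [2.22, 2.22, 3.01, 3.01, 3.14, 3.14, 3.14].

INTERFACE

Orientations are given as a rotation vector (axis times angle).
In Python, from bench import observe, get_image, hand_in gives the robot as it stands.
- The arm moves only by the tool step_arm, never from a script. Its argument "targets" is a list that holds one entry, the list of rows, each a list of 5 numbers: the opening, from 0 (shut) to 1 (fully open), then the shift along the tool's x, y, z in mm, then the turn about the tool's z in rad. In form: [[[grip, dx, dy, dz, yaw], ...]]. A call has 1 to 20 rows; each row is the pose to reach, as a shift and turn from the pose commanded when the call began, along the tool's axes at that moment; what a row does not reach only later rows make up. A row lasts 1/10 s, in which the tool goes at most 50 mm and 8.59 degrees, less where a joint would pass 70% of its speed; a pose out of reach is approached as far as the arm can. A call with a gripper value outside its range is refused whole. The fingers move at their own pace and stop on an object; the grip force is fixed at half the most. Time passes only in rows, so rows that repeat a pose let the fingers close. It gives the time, the measured TCP pose, the force and the opening at its end, in the units of the state.
- observe(): the state, without advancing time (a new reading comes with each control period).
- get_image(name): name is "scene" or "top"; returns a dict with "color" (400x640x3 uint8, red, green, blue), "K" (3x3 intrinsics, pixels), "eye" and "rotation" of the camera in the world. Camera axes: x right, y down, z forward; pixel columns grow to the right and rows downward; lengths in mm; the calibration is good to about 2 mm. A picture is of the moment at which its call begins. There is no depth.
- hand_in(): hands the job in, once; it reports no verdict.
The state is a dict: "time_s": time; "qpos": joint angles; "dq": joint speeds; "joint_torque": joint torques, N m; "tcp_pos": TCP position; "tcp_rot": TCP orientation; "contact_force": force on the tool from outside, world axes, zero at the start; "ft_torque": the same for the moment, N m; "width": opening from 0.0 (shut) to 1.0 (fully open).
Only numpy, scipy, OpenCV 4.12 (cv2) and the standard library are available. Lean on these libraries where they do the work, as an engineer would, in place of code of your own. Each camera call takes 0.05 s, during which the arm holds its last target.

## Working session

There is one attempt and no reset: what is moved stays moved. The work goes in short steps, Python scripts to look and compute and a tool call to move; the robot and the scene stay as the last step left them, time stands still between calls to the robot, and variables do not carry over. Pictures are saved under pics/ and viewed, and the job is handed in when it is done.

Besides the shell and the picture viewer there is one more tool, called after "Emit:" by a JSON object that holds its "fn" and its "kwargs", one argument or row to a line. step_arm: Moves the arm, as the interface text tells. Its arguments: {"type":"object","properties":{"targets":{"type":"array","items":{"type":"array","items":{"type":"array","items":{"type":"number"}}}}},"required":["targets"]}

```bash
mkdir -p pics
cat > h.py <<'E'
import numpy as np,cv2
from bench import observe,get_image,hand_in
def snap(n,f):
    im=get_image(n); cv2.imwrite('pics/'+f,im['color'][:,:,::-1]); return im
def ray(im,uv,z):
    d=np.linalg.inv(im['K'])@np.array([uv[0],uv[1],1.]); d=np.array(im['rotation'])@d
    e=np.array(im['eye']); return e+d*(z-e[2])/d[2]
def proj(im,p):
    c=np.array(im['rotation']).T@(np.array(p)-np.array(im['eye'])); q=np.array(im['K'])@c; return q[:2]/q[2]
E
python3 - <<'E'
from h import *
np.set_printoptions(precision=3,suppress=True)
import pickle
o=observe(); print({k:np.round(v,3) for k,v in o.items()})
d={}
for n in ('scene','top'):
    im=snap(n,n+'0.png'); d[n]=im; print(n,im['K'],im['eye'],im['rotation'])
pickle.dump(d,open('im0.pkl','wb'))
E
```

```text
{'time_s': np.float64(0.0), 'qpos': array([ 1.012,  0.435,  0.025,  1.574, -0.012,  1.134, -0.075]), 'dq': array([-0.   , -0.002,  0.   , -0.002,  0.002, -0.   ,  0.   ]), 'joint_torque': array([ -0.   , -67.047,   1.025, -31.621,   0.016,   0.012,  -0.   ]), 'tcp_pos': array([ 274.828, -560.761,  230.519]), 'tcp_rot': array([-2.665,  1.662,  0.002]), 'contact_force': array([-0.204,  0.18 ,  0.636]), 'ft_torque': array([ 0.021,  0.033, -0.018]), 'width': np.float64(1.0)}
scene [[518.127   0.    333.857]
 [  0.    518.127 201.335]
 [  0.      0.      1.   ]] [1609.961  417.567 1008.323] [-1.41  -2.016  0.985]
top [[457.106   0.    319.755]
 [  0.    457.106 202.904]
 [  0.      0.      1.   ]] [ 408.891    9.332 1416.433] [-2.199  2.197 -0.081]
```

```bash
python3 - <<'E'
s=open('h.py').read()
s=s.replace("np.array(im['rotation'])","R(im)").replace("def snap","def R(im): return cv2.Rodrigues(np.array(im['rotation'],float))[0]\ndef snap")
open('h.py','w').write(s)
E
cat h.py
```

```text
import numpy as np,cv2
from bench import observe,get_image,hand_in
def R(im): return cv2.Rodrigues(np.array(im['rotation'],float))[0]
def snap(n,f):
    im=get_image(n); cv2.imwrite('pics/'+f,im['color'][:,:,::-1]); return im
def ray(im,uv,z):
    d=np.linalg.inv(im['K'])@np.array([uv[0],uv[1],1.]); d=R(im)@d
    e=np.array(im['eye']); return e+d*(z-e[2])/d[2]
def proj(im,p):
    c=R(im).T@(np.array(p)-np.array(im['eye'])); q=np.array(im['K'])@c; return q[:2]/q[2]
```

View pics/scene0.png

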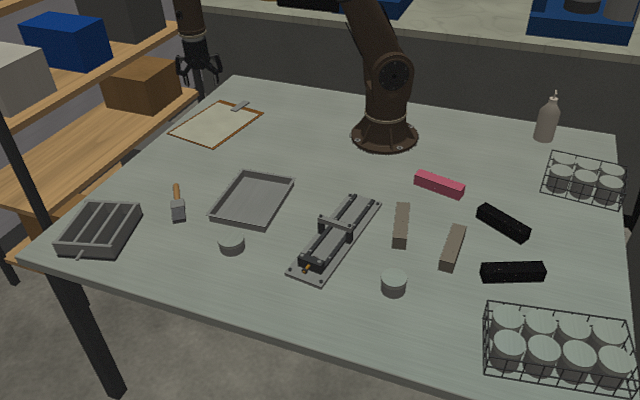

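View pics/top0.png

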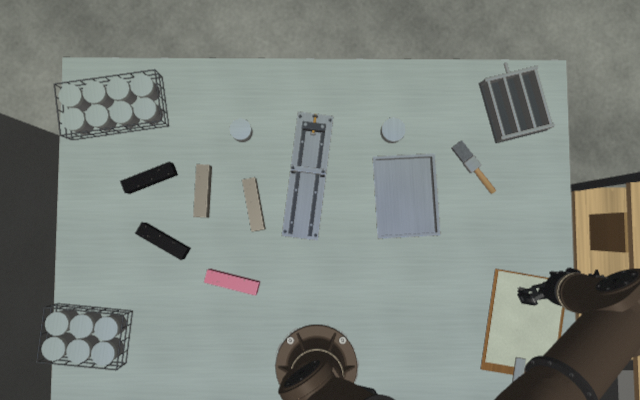

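Run:
```python
from h import *
a=cv2.imread('pics/top0.png')[100:250,180:450]
cv2.imwrite('pics/c1.png',cv2.resize(a,None,fx=2.95,fy=2.95,interpolation=cv2.INTER_CUBIC))
a=cv2.imread('pics/scene0.png')[180:290,270:480]
cv2.imwrite('pics/c2.png',cv2.resize(a,None,fx=3.8,fy=3.8,interpolation=cv2.INTER_CUBIC))
```

```text
(no output)
```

View pics/c1.png

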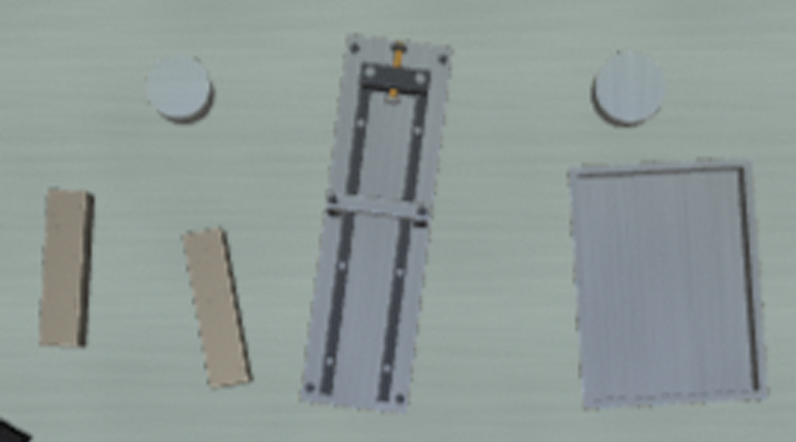

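View pics/c2.png

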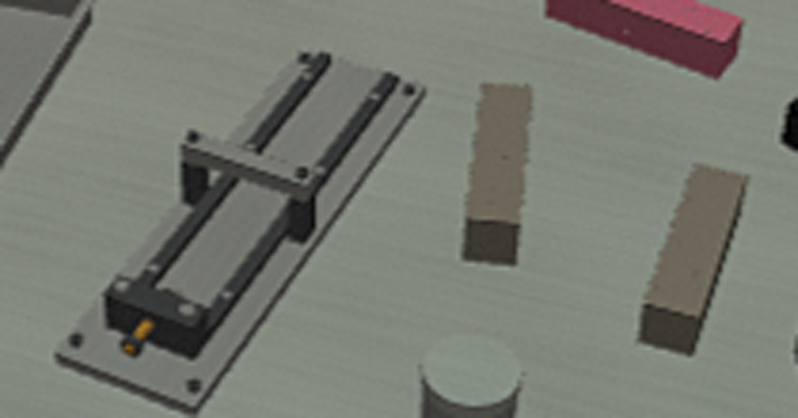

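```bash
cat > fit.py <<'E'
from h import *
import pickle
from scipy.optimize import minimize
d=pickle.load(open('im0.pkl','rb'))
np.set_printoptions(precision=2,suppress=True)
T,S=d['top'],d['scene']
g=lambda x,y:(180+x/2.95-.33,100+y/2.95-.33)
bed=[g(350,36),g(452,46),g(410,409),g(302,399)]
P=np.array([ray(T,q,12) for q in bed])[:,:2]; print('bed',P)
for i in range(4): print(np.linalg.norm(P[i]-P[(i+1)%4]))
ax=(P[0]+P[1]-P[2]-P[3]); ax/=np.linalg.norm(ax); c=P.mean(0); O=c+10*ax
print('gauge O',O,'yaw deg',np.degrees(np.arctan2(ax[1],ax[0])))
pan=[g(570,170),g(750,159),g(769,397),g(586,409)]
P=np.array([ray(T,q,30) for q in pan])[:,:2]; print('pan',P,P.mean(0))
a=P[0]+P[1]-P[2]-P[3]; print(np.degrees(np.arctan2(a[1],a[0])))
# prisms: silhouette fit
def mask(im,box):
    hsv=im['color'].astype(int); m=(hsv[...,0]-hsv[...,2])>4
    o=np.zeros(m.shape,bool); x0,y0,x1,y1=box; o[y0:y1,x0:x1]=m[y0:y1,x0:x1]; return o
def poly(im,p,h):
    x,y,t=p; R2=np.array([[np.cos(t),-np.sin(t)],[np.sin(t),np.cos(t)]])
    pts=[]
    for sx in(-80,80):
        for sy in(-20,20):
            for z in(0,h):
                q=R2@[sx,sy]; pts.append(proj(im,[x+q[0],y+q[1],z]))
    return cv2.convexHull(np.array(pts,np.float32))
K=8
def render(im,p,h,shape=(400,640)):
    big=np.zeros((400*4,640*4),np.uint8)
    hu=poly(im,p,h)
    cv2.fillConvexPoly(big,np.round((hu+.5)*4*16-8).astype(np.int32),255,lineType=cv2.LINE_8,shift=4)
    return cv2.resize(big,(640,400),interpolation=cv2.INTER_AREA)/255.
boxes={'A':((190,155,218,225),(436,218,472,276)),'B':((238,170,270,238),(386,196,416,254))}
for n,(bt,bs) in boxes.items():
    mt,ms=mask(T,bt),mask(S,bs)
    print(n,mt.sum(),ms.sum())
    q=np.array(np.nonzero(mt))[::-1].mean(1); c=ray(T,q,25)
    rr=cv2.minAreaRect(np.array(np.nonzero(mt))[::-1].T.astype(np.float32))
    bp=cv2.boxPoints(rr); l=[bp[1]-bp[0],bp[2]-bp[1]]; i=np.argmax([np.linalg.norm(v) for v in l])
    j=(bp[0],bp[1]) if i==0 else (bp[1],bp[2]); w=ray(T,j[0],20)-ray(T,j[1],20); t0=np.arctan2(w[1],w[0])
    if t0>np.pi/2:t0-=np.pi
    if t0<-np.pi/2:t0+=np.pi
    for h in (40,44):
        for use in ('both','top'):
            def f(p):
                e=np.abs(render(T,(p[0],p[1],p[2]/100),h)-mt).sum()
                if use=='both': e+=np.abs(render(S,(p[0]+p[3],p[1]+p[4],p[2]/100),h)-ms).sum()
                return e+.02*(p[3]**2+p[4]**2)
            r=minimize(f,[c[0],c[1],t0*100,0,0],method='Nelder-Mead',options=dict(initial_simplex=np.array([c[0],c[1],t0*100,0,0])+np.vstack([np.zeros(5),np.eye(5)*5]),maxiter=400,xatol=.05,fatol=.02))
            print(n,h,use,r.x,np.degrees(r.x[2]/100),r.fun)
o=observe(); Rt=cv2.Rodrigues(o['tcp_rot'])[0]; print(o['tcp_pos'],Rt)
E
python3 fit.py
```

```text
bed [[776.36  56.61]
 [766.11 -51.07]
 [383.87  -6.97]
 [394.19 105.14]]
108.16703066395124
384.76909977525554
112.58365778152421
385.23723113829305
gauge O [590.06  24.72] yaw deg -6.90899878816678
pan [[ 631.6  -172.68]
 [ 643.66 -360.36]
 [ 396.61 -376.44]
 [ 384.24 -187.56]] [ 514.03 -274.26]
3.5835120157394043
A 834 1106
A 40 both [528.82 349.15  -4.25  -0.25  -2.11] -2.433438384990102 378.61554389810817
A 40 top [528.82 349.08  -4.48   1.55   1.21] -2.569510912463496 56.265482039040045
A 44 both [528.48 348.26  -4.11   0.34  -0.93] -2.3554562050272665 405.43135519884476
A 44 top [528.49 348.57  -4.52   1.11   0.62] -2.5900267279764315 74.52276849170279
B 764 1314
B 40 both [488.09 193.17  18.69  -2.16  -1.97] 10.70946242892506 684.38676930602
B 40 top [488.09 193.24  18.94   1.08   1.9 ] 10.850827889426597 43.032540376536446
B 44 both [487.8  192.8   18.63  -2.83  -1.69] 10.67218253322512 678.8015772230412
B 44 top [487.89 192.95  19.16   0.91   1.08] 10.979407044753223 51.45560086011669
[ 274.87 -560.8   230.61] [[ 0.44 -0.9  -0.  ]
 [-0.9  -0.44  0.  ]
 [-0.    0.   -1.  ]]
```

```bash
cat > ov.py <<'E'
from h import *
import pickle,sys
d=pickle.load(open('im0.pkl','rb'))
O=np.array([float(sys.argv[1]),float(sys.argv[2])]);t=np.radians(float(sys.argv[3]))
R2=np.array([[np.cos(t),-np.sin(t)],[np.sin(t),np.cos(t)]])
pc=np.array([float(sys.argv[4]),float(sys.argv[5])]);pt=np.radians(float(sys.argv[6]))
def rect(x0,x1,y0,y1,z,o=O,r=R2): return [np.r_[o+r@[a,b],z] for a,b in((x0,y0),(x1,y0),(x1,y1),(x0,y1))]
RP=np.array([[np.cos(pt),-np.sin(pt)],[np.sin(pt),np.cos(pt)]])
L=[rect(-205,185,-56,56,12),rect(-195,127,-24,24,22),rect(-195,127,-36,36,22),rect(-8,8,-52,52,70),rect(127,149,-36,36,46),rect(-120,120,-90,90,30,pc,RP)]
for n,(x0,y0,x1,y1),s,out in(('top',(270,95,450,250),4.4,'o1.png'),('scene',(200,160,400,290),4,'o2.png')):
    im=d[n];a=cv2.resize(im['color'][y0:y1,x0:x1,::-1],None,fx=s,fy=s,interpolation=cv2.INTER_CUBIC)
    for l in L:
        q=np.array([(proj(im,p)-[x0,y0]+.5)*s for p in l]); cv2.polylines(a,[np.round(q).astype(int)],True,(0,255,0),1)
    cv2.imwrite('pics/'+sys.argv[7]+out,a)
E
python3 ov.py 590 25 -6.5 514 -274 3.6 a
```

```text
(no output)
```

View pics/ao1.png

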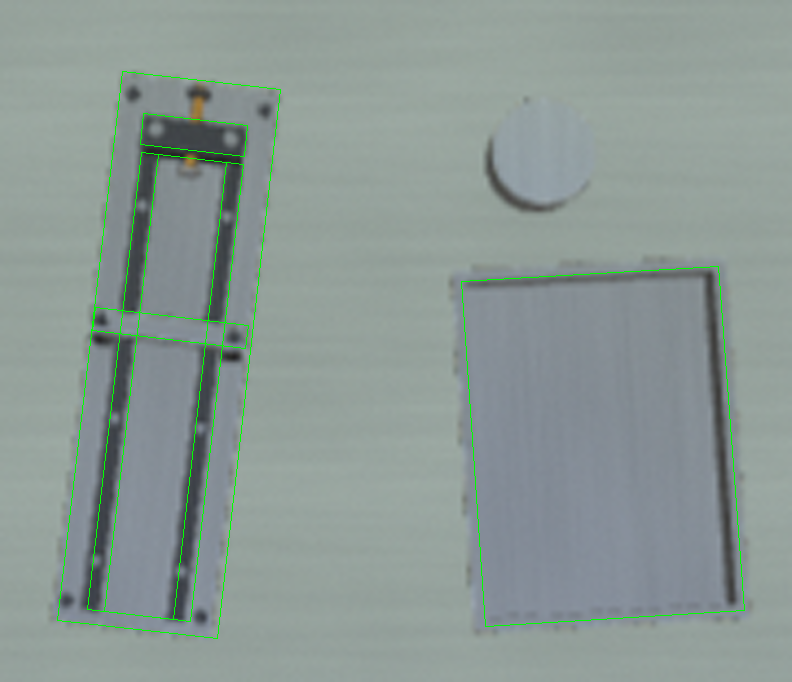

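View pics/ao2.png

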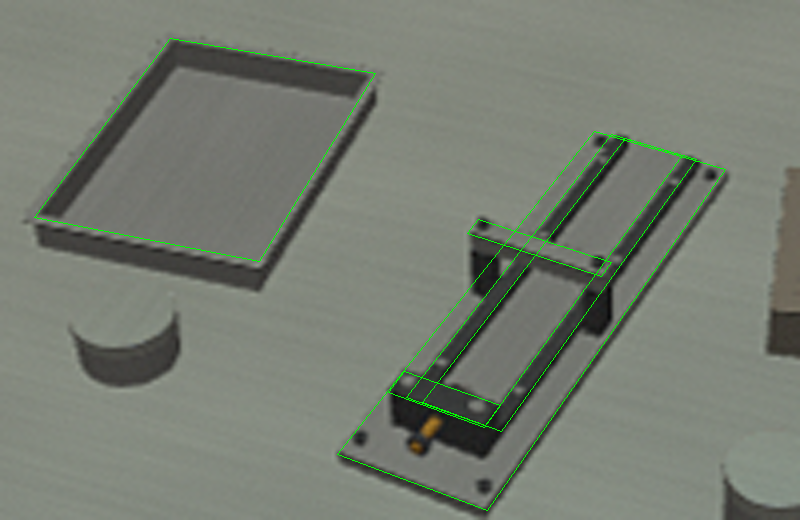

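```bash
cat > rl.py <<'E'
from h import *
import pickle
d=pickle.load(open('im0.pkl','rb'))
def W(im,z,fn,box):
    g=im['color'].mean(2); ys,xs=np.mgrid[box[1]:box[3],box[0]:box[2]]
    pts=np.array([ray(im,(a,b),z)[:2] for a,b in zip(xs.ravel(),ys.ravel())]); return pts,g[box[1]:box[3],box[0]:box[2]].ravel()
pts,v=W(d['top'],22,None,(275,100,340,245))
O=np.array([590,25.])
from scipy.optimize import minimize
from scipy.ndimage import gaussian_filter1d
def prof(p):
    t=np.radians(p[1]); q=(pts-O)@np.array([[np.cos(t),-np.sin(t)],[np.sin(t),np.cos(t)]])
    x,y=q[:,0],q[:,1]-p[0]
    return x,y
def cost(p):
    x,y=prof(p); m=((x>-190)&(x<-25))|((x>15)&(x<105)); m&=np.abs(y)<48
    w=np.clip((7.5-np.abs(np.abs(y)-30))/3,0,1)
    a=v[m]; b=w[m]; return -np.corrcoef(a,-b)[0,1]
for z in (22,):
    best=min(((cost((a,b)),a,b) for a in np.arange(-5,6,.5) for b in np.arange(-9,-4,.25)))
    print(best)
    r=minimize(cost,best[1:],method='Nelder-Mead'); print(r.x,r.fun)
t=np.radians(r.x[1]); print('origin y-shift ->',O+r.x[0]*np.array([-np.sin(t),np.cos(t)]))
E
python3 rl.py
```

```text
(np.float64(-0.963251191675672), np.float64(1.5), np.float64(-7.25))
[ 1.431671   -7.17535225] -0.9642455094256718
origin y-shift -> [590.17882491  26.4204589 ]
```

```bash
python3 ov.py 590 26.4 -7.15 515.5 -275 3.5 b
```

```text
(no output)
```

View pics/bo1.png

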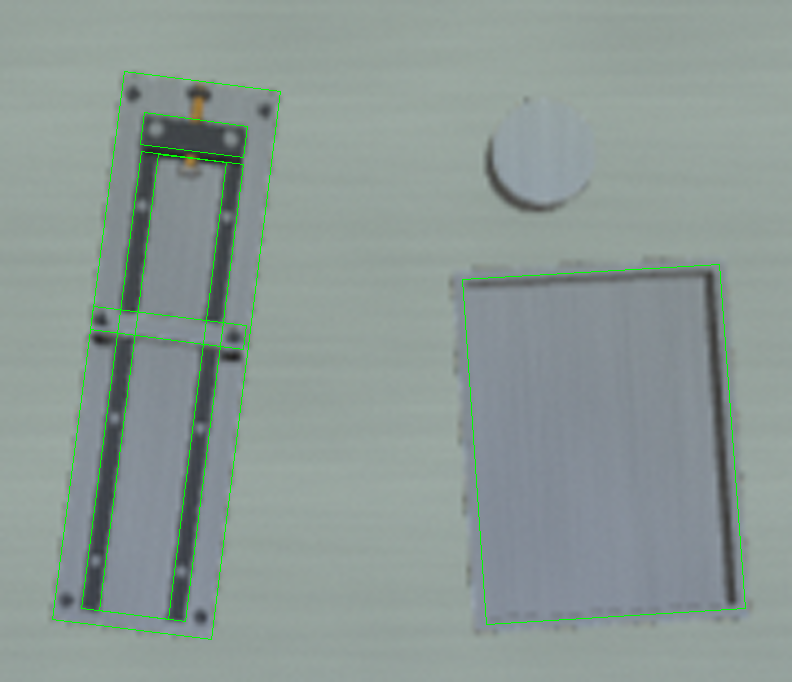

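View pics/bo2.png

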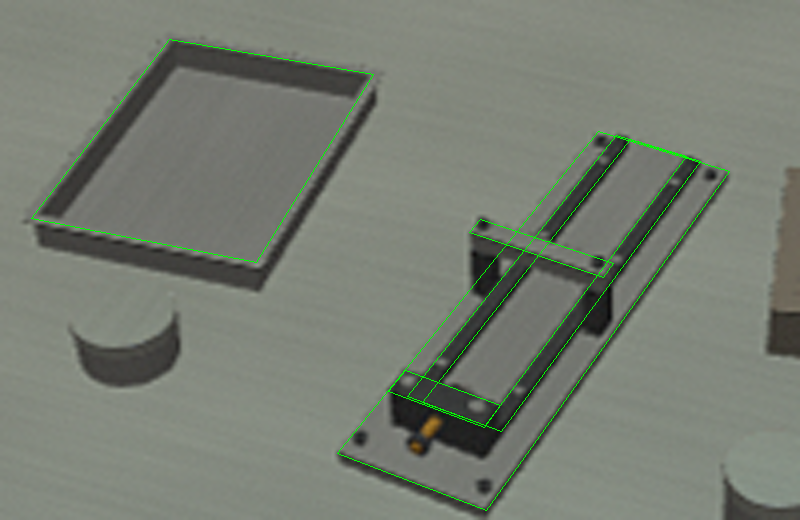

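```bash
cat > mv.py <<'E'
# usage: mv.py x y z ang : needed shift from measured pose
from h import *
import sys
def need(x,y,z,ang):
    o=observe(); Rt=cv2.Rodrigues(o['tcp_rot'])[0]
    s=Rt.T@(np.array([x,y,z])-o['tcp_pos'])
    cur=np.degrees(np.arctan2(Rt[1,0],Rt[0,0]))
    yaw=-np.radians((ang-cur+180)%360-180)
    print('t',round(o['time_s'],2),'tcp',o['tcp_pos'].round(1),'ang',round(cur,2),'tilt',Rt[:,2].round(4),'F',np.round(o['contact_force'],1),'w',round(float(o['width']),3),'-> need',s.round(2),'yaw',round(yaw,4))
need(*map(float,sys.argv[1:5]))
E
python3 mv.py 488.1 193.2 120 -79.2
```

```text
t 0.1 tcp [ 274.9 -560.8  230.6] ang -63.89 tilt [-7.0e-04  1.2e-03 -1.0e+00] F [-0.5 -0.4 -0.6] w 1.003 -> need [-583.03 -523.34  111.38] yaw 0.2672
```

Emit:
{"fn": "step_arm", "kwargs": {
  "targets": [
    [[1,-583,-523.3,60,0.267],[1,-583,-523.3,60,0.267],[1,-583,-523.3,60,0.267],[1,-583,-523.3,60,0.267],[1,-583,-523.3,60,0.267],[1,-583,-523.3,60,0.267],[1,-583,-523.3,60,0.267],[1,-583,-523.3,60,0.267],[1,-583,-523.3,60,0.267],[1,-583,-523.3,60,0.267],[1,-583,-523.3,60,0.267],[1,-583,-523.3,60,0.267],[1,-583,-523.3,60,0.267],[1,-583,-523.3,60,0.267],[1,-583,-523.3,60,0.267],[1,-583,-523.3,60,0.267],[1,-583,-523.3,60,0.267],[1,-583,-523.3,60,0.267],[1,-583,-523.3,60,0.267],[1,-583,-523.3,60,0.267]]
  ]
}}

```text
time_s: 2.1
tcp_pos: [488.4, 191.0, 171.3]
tcp_rot: [2.418, -2.004, 0.001]
contact_force: [-0.7, 0.3, -1.1]
width: 0.997
```

```bash
python3 mv.py 488.1 193.2 60 -79.2
```

```text
t 2.1 tcp [488.4 191.  171.3] ang -79.3 tilt [-0.e+00 -9.e-04 -1.e+00] F [-0.7  0.3 -1.1] w 0.997 -> need [ -2.32  -0.16 111.31] yaw -0.0018
```

Emit:
{"fn": "step_arm", "kwargs": {
  "targets": [
    [[1,-2,-0.2,40,0],[1,-2,-0.2,80,0],[1,-2,-0.2,105,0],[1,-2,-0.2,111,0],[1,-2,-0.2,111,0]]
  ]
}}

```text
time_s: 2.6
tcp_pos: [488.0, 193.7, 60.1]
tcp_rot: [2.419, -2.003, -0.001]
contact_force: [0.2, 0.4, -0.4]
width: 0.999
```

```bash
python3 - <<'E'
from h import *
im=snap('top','t1.png'); a=im['color'][150:260,210:300,::-1]
im2=snap('scene','s1.png')
b=im2['color'][150:270,340:440,::-1]
a=cv2.resize(a,(400,489),interpolation=cv2.INTER_CUBIC);b=cv2.resize(b,(400,480),interpolation=cv2.INTER_CUBIC)
cv2.imwrite('pics/c3.png',np.hstack([a[:480],b]))
E
python3 mv.py 488.1 193.2 14 -79.2
```

```text
t 2.7 tcp [489.2 194.7  61.7] ang -79.23 tilt [ 1.8e-03  7.0e-04 -1.0e+00] F [-0.1  0.5  0.4] w 0.999 -> need [ 1.28  1.41 47.67] yaw -0.0005
```

View pics/c3.png

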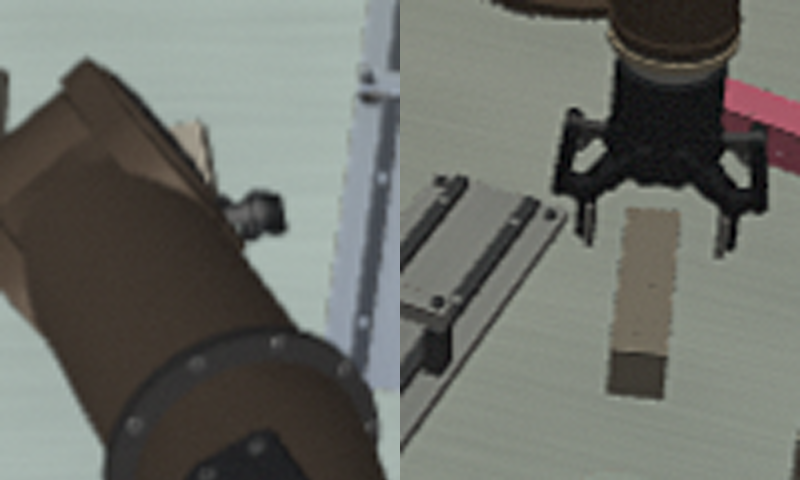

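Emit:
{"fn": "step_arm", "kwargs": {
  "targets": [
    [[1,0.6,0.5,20,0],[1,0.6,0.5,38,0],[1,0.6,0.5,46,0],[1,0.6,0.5,46,0]]
  ]
}}

```text
time_s: 3.1
tcp_pos: [488.0, 193.8, 14.5]
tcp_rot: [2.421, -2.002, 0.0]
contact_force: [-0.0, -1.1, 0.3]
width: 1.002
```

```bash
for i in 1 2 3; do python3 mv.py 488.1 193.2 14 -79.2;done
```

```text
t 3.1 tcp [488.  193.8  14.5] ang -79.2 tilt [ 0.e+00 -2.e-04 -1.e+00] F [-0.  -1.1  0.3] w 1.002 -> need [0.66 0.   0.54] yaw 0.0001
t 3.1 tcp [488.  193.8  14.5] ang -79.2 tilt [ 0.e+00 -2.e-04 -1.e+00] F [-0.  -1.1  0.3] w 1.002 -> need [0.66 0.   0.54] yaw 0.0001
t 3.1 tcp [488.  193.8  14.5] ang -79.2 tilt [ 0.e+00 -2.e-04 -1.e+00] F [-0.  -1.1  0.3] w 1.002 -> need [0.66 0.   0.54] yaw 0.0001
```

Close, then lift.

Emit:
{"fn": "step_arm", "kwargs": {
  "targets": [
    [[0,0,0,0,0],[0,0,0,0,0],[0,0,0,0,0],[0,0,0,0,0],[0,0,0,0,0],[0,0,0,0,0],[0,0,0,0,0],[0,0,0,0,0]]
  ]
}}

```text
time_s: 3.9
tcp_pos: [488.5, 193.7, 15.2]
tcp_rot: [-2.42, 2.002, -0.002]
contact_force: [-1.1, -1.7, 7.4]
width: 0.46
```

Emit:
{"fn": "step_arm", "kwargs": {
  "targets": [
    [[0,0,0,-10,0],[0,0,0,-40,0],[0,0,0,-80,0],[0,0,0,-90,0],[0,0,0,-90,0]]
  ]
}}

```text
time_s: 4.4
tcp_pos: [488.7, 194.3, 105.8]
tcp_rot: [-2.419, 2.001, -0.002]
contact_force: [-0.3, -0.3, -7.2]
width: 0.453
```

```bash
python3 mv.py 485.8 39 104 -97.15
python3 - <<'E'
from h import *
im2=snap('scene','s2.png')
b=im2['color'][130:290,260:460,::-1]
cv2.imwrite('pics/c4.png',cv2.resize(b,(750,600),interpolation=cv2.INTER_CUBIC))
E
```

```text
t 4.4 tcp [488.7 194.3 105.8] ang -79.19 tilt [ 0.0029  0.0012 -1.    ] F [-0.3 -0.3 -7.2] w 0.453 -> need [152.    31.92   1.61] yaw 0.3134
```

View pics/c4.png

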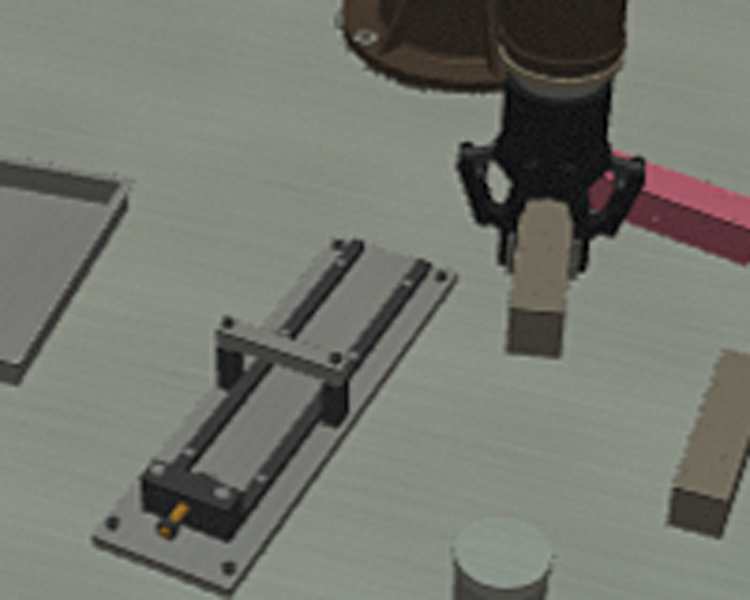

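Emit:
{"fn": "step_arm", "kwargs": {
  "targets": [
    [[0,50,10.5,0,0.1],[0,100,21,0,0.2],[0,140,29.5,0,0.29],[0,152,32,0,0.313],[0,152,32,0,0.313],[0,152,32,0,0.313],[0,152,32,0,0.313]]
  ]
}}

```text
time_s: 5.15
tcp_pos: [484.5, 40.2, 103.6]
tcp_rot: [2.082, -2.352, -0.002]
contact_force: [0.8, 1.1, -7.1]
width: 0.454
```

```bash
python3 mv.py 485.8 39 45 -97.15
python3 - <<'E'
from h import *
im2=snap('scene','s3.png')
b=im2['color'][150:290,270:390,::-1]
im=snap('top','t3.png'); a=im['color'][100:250,265:365,::-1]
cv2.imwrite('pics/c5.png',np.hstack([cv2.resize(b,None,fx=4.2,fy=4.2,interpolation=cv2.INTER_CUBIC)[:580],cv2.resize(a,(390,585),interpolation=cv2.INTER_CUBIC)[:580]])[:,:800])
E
python3 mv.py 485.8 39 45 -97.15
```

```text
t 5.15 tcp [484.5  40.2 103.6] ang -96.96 tilt [-1.1e-03  7.0e-04 -1.0e+00] F [ 0.8  1.1 -7.1] w 0.454 -> need [ 1.11 -1.47 58.62] yaw 0.0034
t 5.25 tcp [484.8  40.1 104. ] ang -96.96 tilt [-5.e-04  5.e-04 -1.e+00] F [-0.   0.7 -6.4] w 0.458 -> need [ 0.97 -1.19 58.96] yaw 0.0032
```

View pics/c5.png

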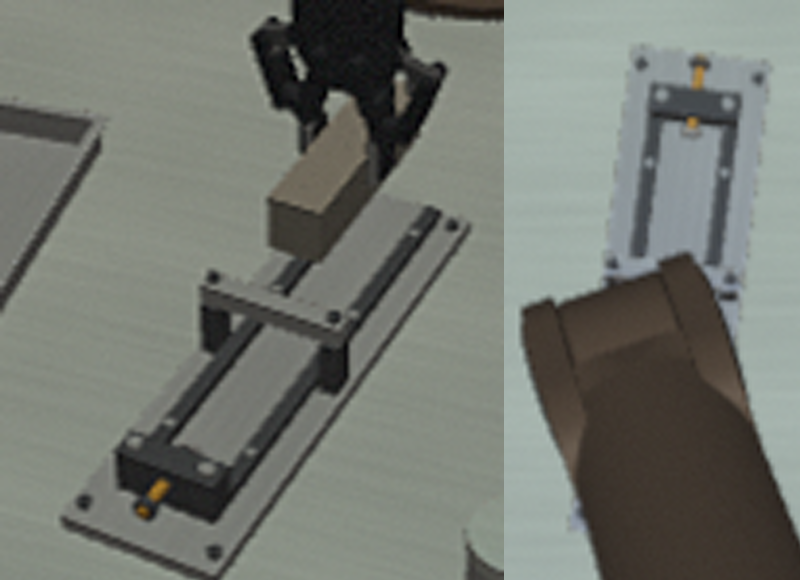

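Emit:
{"fn": "step_arm", "kwargs": {
  "targets": [
    [[0,0.9,-1.2,25,0.003],[0,0.9,-1.2,50,0.003],[0,0.9,-1.2,60,0.003],[0,0.9,-1.2,62,0.003],[0,0.9,-1.2,62,0.003]]
  ]
}}

```text
time_s: 5.75
tcp_pos: [486.2, 38.1, 42.5]
tcp_rot: [-2.077, 2.357, 0.0]
contact_force: [0.1, -0.0, -5.6]
width: 0.459
```

```bash
python3 - <<'E'
from h import *
im2=snap('scene','s4.png')
b=im2['color'][175:275,280:390,::-1]
cv2.imwrite('pics/c6.png',cv2.resize(b,None,fx=6,fy=6,interpolation=cv2.INTER_CUBIC))
E
python3 mv.py 485.8 39 27 -97.15
```

```text
t 5.8 tcp [486.6  38.   43. ] ang -97.26 tilt [ 1.e-03  2.e-04 -1.e+00] F [ 0.5  0.6 -5.5] w 0.455 -> need [-0.88  0.96 16.  ] yaw -0.0019
```

View pics/c6.png

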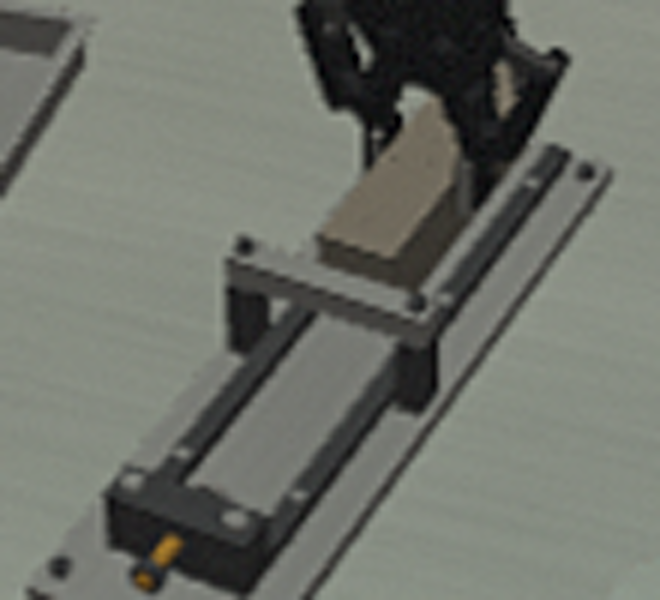

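Emit:
{"fn": "step_arm", "kwargs": {
  "targets": [
    [[0,-0.8,0,6,0],[0,-0.8,0,11,0],[0,-0.8,0,13,0],[0,-0.8,0,13,0]]
  ]
}}

```text
time_s: 6.2
tcp_pos: [485.8, 38.3, 29.0]
tcp_rot: [2.075, -2.358, -0.0]
contact_force: [-0.6, -0.5, -6.4]
width: 0.463
```

```bash
python3 mv.py 485.8 39 27 -97.15
```

```text
t 6.2 tcp [485.8  38.3  29. ] ang -97.29 tilt [-6.e-04 -2.e-04 -1.e+00] F [-0.6 -0.5 -6.4] w 0.463 -> need [-0.72  0.14  2.  ] yaw -0.0025
```

Inside the rails (underside below rail top) with no rail contact. Down the last bit.

Emit:
{"fn": "step_arm", "kwargs": {
  "targets": [
    [[0,-0.3,0,1.5,0],[0,-0.3,0,2.2,0],[0,-0.3,0,2.2,0]]
  ]
}}

```text
time_s: 6.5
tcp_pos: [486.2, 38.7, 27.2]
tcp_rot: [-2.076, 2.358, -0.0]
contact_force: [-1.3, 0.3, -4.7]
width: 0.451
```

Emit:
{"fn": "step_arm", "kwargs": {
  "targets": [
    [[0,0,0,0.8,0],[0,0,0,0.8,0]]
  ]
}}

```text
time_s: 6.7
tcp_pos: [486.3, 38.7, 27.2]
tcp_rot: [-2.075, 2.358, -0.001]
contact_force: [-4.3, -0.2, 9.7]
width: 0.457
```

Emit:
{"fn": "step_arm", "kwargs": {
  "targets": [
    [[1,0,0,0,0],[1,0,0,0,0],[1,0,0,0,0],[1,0,0,0,0],[1,0,0,-30,0],[1,0,0,-70,0],[0,0,0,-70,0],[0,0,0,-70,0]]
  ]
}}

```text
time_s: 7.5
tcp_pos: [486.9, 38.6, 97.1]
tcp_rot: [-2.074, 2.357, -0.002]
contact_force: [0.2, -0.3, -0.1]
width: 0.697
```

```bash
cat > gx.py <<'E'
import sys,subprocess,numpy as np
gx,gy,z=map(float,sys.argv[1:4]);t=np.radians(-7.15)
x=590+gx*np.cos(t)-gy*np.sin(t);y=26.4+gx*np.sin(t)+gy*np.cos(t)
subprocess.run(['python3','mv.py',str(x),str(y),str(z),'-97.15'])
from h import *
o=observe();p=o['tcp_pos'][:2]-[590,26.4];f=o['contact_force']
print('gauge tcp x %.1f y %.1f  Fx %.1f'%(p@[np.cos(t),np.sin(t)],p@[-np.sin(t),np.cos(t)],f[:2]@[np.cos(t),np.sin(t)]))
E
python3 gx.py -216 0 97
python3 - <<'E'
from h import *
im2=snap('scene','s5.png')
b=im2['color'][130:275,270:400,::-1]
cv2.imwrite('pics/c7.png',cv2.resize(b,None,fx=4,fy=4,interpolation=cv2.INTER_CUBIC))
E
```

```text
t 7.5 tcp [486.9  38.6  97.1] ang -97.31 tilt [ 2.3e-03  2.0e-04 -1.0e+00] F [ 0.2 -0.3 -0.1] w 0.697 -> need [ -0.38 112.15  -0.13] yaw -0.0028
gauge tcp x -103.8 y -0.7  Fx 0.2
```

View pics/c7.png

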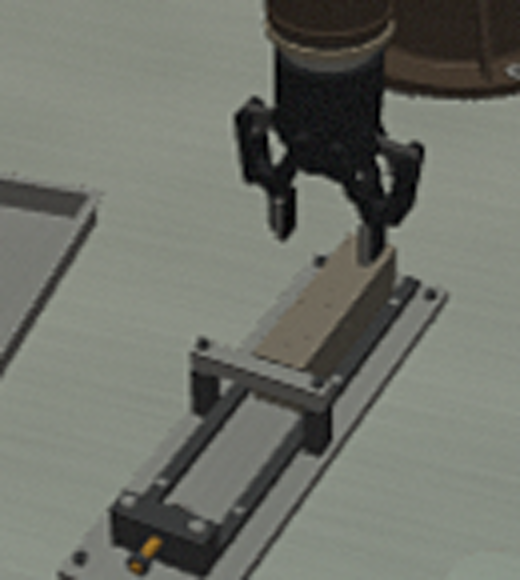

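Emit:
{"fn": "step_arm", "kwargs": {
  "targets": [
    [[0,-0.4,45,0,-0.003],[0,-0.4,90,0,-0.003],[0,-0.4,112,0,-0.003],[0,-0.4,112,0,-0.003],[0,-0.4,112,40,-0.003],[0,-0.4,112,62,-0.003],[0,-0.4,112,66,-0.003],[0,-0.4,112,66,-0.003],[0,-0.4,112,66,-0.003]]
  ]
}}

```text
time_s: 8.45
tcp_pos: [375.7, 53.4, 30.7]
tcp_rot: [-2.079, 2.355, -0.0]
contact_force: [0.9, 0.9, 0.3]
width: 0.004
```

```bash
python3 gx.py -198 0 31
```

```text
t 8.45 tcp [375.7  53.4  30.7] ang -97.13 tilt [ 3.e-04  1.e-04 -1.e+00] F [0.9 0.9 0.3] w 0.004 -> need [  0.09 -17.97  -0.28] yaw 0.0004
gauge tcp x -216.0 y 0.1  Fx 0.8
```

Emit:
{"fn": "step_arm", "kwargs": {
  "targets": [
    [[0,0,-8,0,0],[0,0,-14,0,0],[0,0,-16,0,0],[0,0,-16,0,0]]
  ]
}}

```text
time_s: 8.85
tcp_pos: [391.8, 51.2, 30.6]
tcp_rot: [-2.078, 2.355, -0.001]
contact_force: [-0.4, -0.2, 0.0]
width: 0.001
```

Emit:
{"fn": "step_arm", "kwargs": {
  "targets": [
    [[0,0,-1,0,0],[0,0,-2,0,0],[0,0,-3,0,0],[0,0,-4,0,0]]
  ]
}}

```text
time_s: 9.25
tcp_pos: [394.9, 50.8, 30.3]
tcp_rot: [2.079, -2.355, -0.0]
contact_force: [-0.7, 0.4, 0.3]
width: -0.001
```

Emit:
{"fn": "step_arm", "kwargs": {
  "targets": [
    [[0,0,-1,0,0],[0,0,-2,0,0],[0,0,-3,0,0],[0,0,-4,0,0]]
  ]
}}

```text
time_s: 9.65
tcp_pos: [398.5, 50.2, 30.2]
tcp_rot: [2.079, -2.354, -0.001]
contact_force: [-2.5, 1.5, -1.9]
width: 0.001
```

```bash
python3 gx.py -180 0 31
```

```text
t 9.65 tcp [398.5  50.2  30.2] ang -97.11 tilt [-8.e-04 -3.e-04 -1.e+00] F [-2.5  1.5 -1.9] w 0.001 -> need [ -0.25 -12.95  -0.86] yaw 0.0007
gauge tcp x -193.0 y -0.3  Fx -2.7
```

Emit:
{"fn": "step_arm", "kwargs": {
  "targets": [
    [[0,0,-1,0,0],[0,0,-2,0,0],[0,0,-3,0,0],[0,0,-4,0,0]]
  ]
}}

```text
time_s: 10.05
tcp_pos: [403.0, 49.8, 30.3]
tcp_rot: [2.079, -2.355, 0.0]
contact_force: [-1.7, 0.6, -1.6]
width: -0.001
```

Emit:
{"fn": "step_arm", "kwargs": {
  "targets": [
    [[0,0,-1,0,0],[0,0,-2,0,0],[0,0,-3,0,0],[0,0,-4,0,0]]
  ]
}}

```text
time_s: 10.45
tcp_pos: [406.9, 49.3, 30.3]
tcp_rot: [2.079, -2.355, 0.0]
contact_force: [-2.2, 0.4, -0.8]
width: 0.002
```

```bash
python3 gx.py -180 0 31
python3 - <<'E'
from h import *
im2=snap('scene','s6.png')
b=im2['color'][150:275,270:400,::-1]
cv2.imwrite('pics/c8.png',cv2.resize(b,None,fx=4.6,fy=4.6,interpolation=cv2.INTER_CUBIC))
E
```

```text
t 10.45 tcp [406.9  49.3  30.3] ang -97.13 tilt [-0.e+00 -1.e-04 -1.e+00] F [-2.2  0.4 -0.8] w 0.002 -> need [-0.1  -4.48 -0.7 ] yaw 0.0004
gauge tcp x -184.5 y -0.1  Fx -2.2
```

View pics/c8.png

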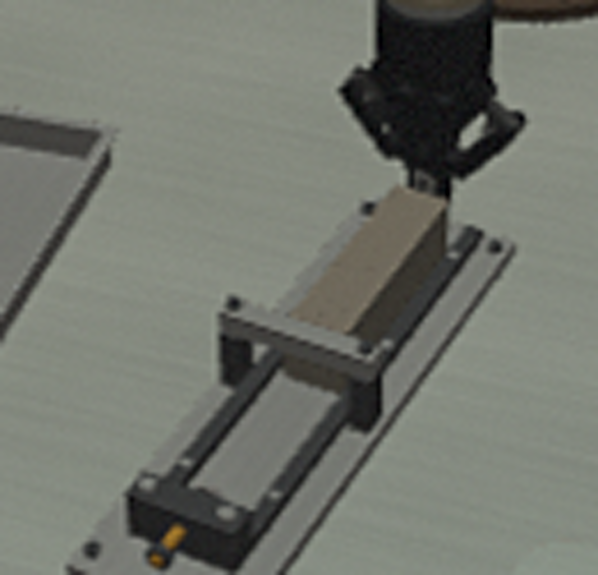

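Emit:
{"fn": "step_arm", "kwargs": {
  "targets": [
    [[0,0,-0.7,0,0],[0,0,-1.4,0,0],[0,0,-2,0,0]]
  ]
}}

```text
time_s: 10.8
tcp_pos: [408.8, 49.1, 30.3]
tcp_rot: [2.079, -2.355, -0.0]
contact_force: [-3.2, 0.5, 0.1]
width: 0.001
```

Emit:
{"fn": "step_arm", "kwargs": {
  "targets": [
    [[0,0,-0.5,0,0],[0,0,-1,0,0]]
  ]
}}

```text
time_s: 11.0
tcp_pos: [409.8, 48.9, 30.3]
tcp_rot: [2.079, -2.355, 0.0]
contact_force: [-3.4, 1.1, 1.0]
width: -0.001
```

Emit:
{"fn": "step_arm", "kwargs": {
  "targets": [
    [[0,0,-0.5,0,0],[0,0,-1,0,0]]
  ]
}}

```text
time_s: 11.2
tcp_pos: [410.8, 48.8, 30.3]
tcp_rot: [2.079, -2.355, 0.0]
contact_force: [-3.8, 0.2, 1.9]
width: 0.006
```

Emit:
{"fn": "step_arm", "kwargs": {
  "targets": [
    [[0,0,-0.5,0,0],[0,0,-1,0,0]]
  ]
}}

```text
time_s: 11.4
tcp_pos: [411.8, 48.7, 30.3]
tcp_rot: [2.079, -2.355, -0.0]
contact_force: [-4.1, 0.3, 2.5]
width: 0.002
```

Emit:
{"fn": "step_arm", "kwargs": {
  "targets": [
    [[0,0,-0.5,0,0],[0,0,-1,0,0]]
  ]
}}

```text
time_s: 11.6
tcp_pos: [412.2, 48.6, 30.2]
tcp_rot: [2.079, -2.354, -0.001]
contact_force: [-6.5, 1.9, 4.2]
width: -0.0
```

Emit:
{"fn": "step_arm", "kwargs": {
  "targets": [
    [[0,0,-0.5,0,0]]
  ]
}}

```text
time_s: 11.7
tcp_pos: [412.2, 48.6, 30.2]
tcp_rot: [2.079, -2.353, -0.002]
contact_force: [-8.8, 2.0, 6.0]
width: 0.001
```

Emit:
{"fn": "step_arm", "kwargs": {
  "targets": [
    [[0,0,-0.5,0,0],[0,0,-0.5,0,0]]
  ]
}}

```text
time_s: 11.9
tcp_pos: [412.2, 48.5, 30.1]
tcp_rot: [2.078, -2.353, -0.002]
contact_force: [-9.6, 1.7, 4.6]
width: 0.001
```

```bash
python3 gx.py -180 0 31
python3 - <<'E'
from h import *
im2=snap('scene','s7.png')
b=im2['color'][170:270,280:390,::-1]
cv2.imwrite('pics/c9.png',cv2.resize(b,None,fx=6,fy=6,interpolation=cv2.INTER_CUBIC))
E
```

```text
t 11.9 tcp [412.2  48.5  30.1] ang -97.09 tilt [-2.7e-03 -5.0e-04 -1.0e+00] F [-9.6  1.7  4.6] w 0.001 -> need [-0.25  0.8  -0.92] yaw 0.0011
gauge tcp x -179.2 y -0.2  Fx -9.8
```

View pics/c9.png

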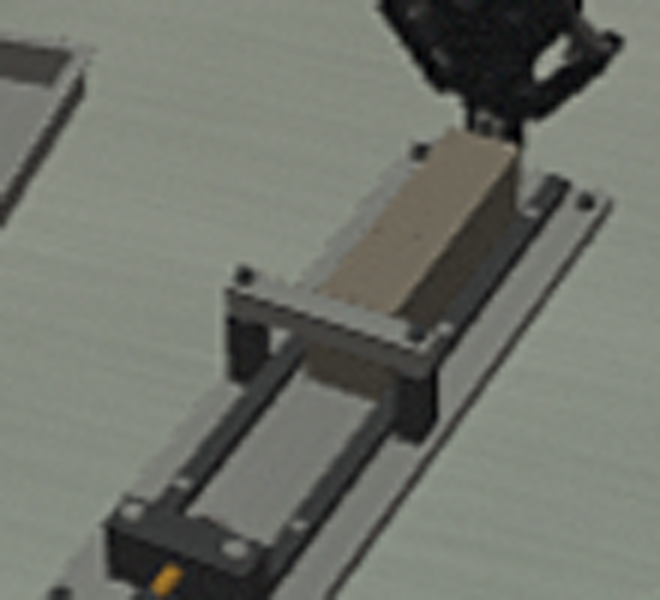

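Emit:
{"fn": "step_arm", "kwargs": {
  "targets": [
    [[0,0,-0.5,0,0],[0,0,-1.0,0,0],[0,0,-1.0,0,0]]
  ]
}}

```text
time_s: 12.25
tcp_pos: [412.2, 48.4, 29.9]
tcp_rot: [2.078, -2.351, -0.004]
contact_force: [-10.2, 2.8, 7.4]
width: 0.001
```

Emit:
{"fn": "step_arm", "kwargs": {
  "targets": [
    [[0,0,4,0,0],[0,0,12,0,0],[0,0,12,-30,0],[0,0,12,-70,0],[1,0,12,-75,0],[1,0,12,-75,0],[1,0,12,-75,0]]
  ]
}}

```text
time_s: 12.95
tcp_pos: [402.8, 49.6, 104.9]
tcp_rot: [-2.079, 2.355, -0.0]
contact_force: [0.2, -0.6, 0.3]
width: 0.503
```

```bash
python3 gx.py -89 0 105
```

```text
t 12.95 tcp [402.8  49.6 104.9] ang -97.14 tilt [ 2.e-04 -2.e-04 -1.e+00] F [ 0.2 -0.6  0.3] w 0.503 -> need [ -0.26 -99.67  -0.12] yaw 0.0002
gauge tcp x -188.7 y -0.3  Fx 0.2
```

Emit:
{"fn": "step_arm", "kwargs": {
  "targets": [
    [[1,-0.2,-45,0,0],[1,-0.2,-90,0,0],[1,-0.2,-99.7,0,0],[1,-0.2,-99.7,0,0],[1,-0.2,-99.7,35,0],[1,-0.2,-99.7,65,0],[1,-0.2,-99.7,75,0],[1,-0.2,-99.7,77,0],[1,-0.2,-99.7,77,0]]
  ]
}}

```text
time_s: 13.85
tcp_pos: [501.4, 37.9, 28.7]
tcp_rot: [2.08, -2.354, -0.0]
contact_force: [0.4, -0.1, 0.9]
width: 0.997
```

Emit:
{"fn": "step_arm", "kwargs": {
  "targets": [
    [[0,0,0,0,0],[0,0,0,0,0],[0,0,0,0,0],[0,0,0,0,0],[0,0,0,0,0],[0,0,0,0,0],[0,0,0,0,0]]
  ]
}}

```text
time_s: 14.55
tcp_pos: [502.4, 37.6, 29.2]
tcp_rot: [-2.078, 2.355, -0.002]
contact_force: [-1.8, -1.3, 9.8]
width: 0.455
```

```bash
python3 gx.py -89 0 105
```

```text
t 14.55 tcp [502.4  37.6  29.2] ang -97.14 tilt [ 1.3e-03 -1.0e-04 -1.0e+00] F [-1.8 -1.3  9.8] w 0.455 -> need [  0.16   0.55 -75.77] yaw 0.0002
gauge tcp x -88.3 y 0.2  Fx -1.6
```

Emit:
{"fn": "step_arm", "kwargs": {
  "targets": [
    [[0,0,3,-1,0],[0,0,6,-2,0],[0,0,8,-25,0],[0,0,8,-65,0],[0,0,8,-90,0],[0,0,8,-90,0]]
  ]
}}

```text
time_s: 15.15
tcp_pos: [495.5, 39.0, 121.0]
tcp_rot: [-2.076, 2.352, -0.005]
contact_force: [0.8, 0.1, -5.9]
width: 0.455
```

```bash
python3 mv.py 515.5 -275 119 -86.5
```

```text
t 15.15 tcp [495.5  39.  121. ] ang -97.12 tilt [ 5.2e-03  6.0e-04 -1.0e+00] F [ 0.8  0.1 -5.9] w 0.455 -> need [309.11 -58.78   1.91] yaw -0.1854
```

Emit:
{"fn": "step_arm", "kwargs": {
  "targets": [
    [[0,45,-8.5,0,-0.03],[0,90,-17,0,-0.06],[0,135,-25.6,0,-0.09],[0,180,-34.2,0,-0.12],[0,225,-42.8,0,-0.15],[0,270,-51.3,0,-0.185],[0,300,-57,0,-0.185],[0,309,-58.8,0,-0.185],[0,309,-58.8,0,-0.185],[0,309,-58.8,40,-0.185],[0,309,-58.8,75,-0.185],[0,309,-58.8,85,-0.185],[0,309,-58.8,85,-0.185]]
  ]
}}

```text
time_s: 16.45
tcp_pos: [512.7, -272.9, 31.5]
tcp_rot: [2.289, -2.15, -0.007]
contact_force: [0.2, 0.9, -5.7]
width: 0.46
```

```bash
python3 mv.py 515.5 -275 20 -86.5
python3 - <<'E'
from h import *
im2=snap('scene','s8.png')
b=im2['color'][110:250,180:340,::-1]
cv2.imwrite('pics/c10.png',cv2.resize(b,None,fx=4.2,fy=4.2,interpolation=cv2.INTER_CUBIC))
E
```

```text
t 16.45 tcp [ 512.7 -272.9   31.5] ang -86.4 tilt [-0.0039  0.0025 -1.    ] F [ 0.2  0.9 -5.7] w 0.46 -> need [ 2.31 -2.71 11.53] yaw 0.0017
```

View pics/c10.png

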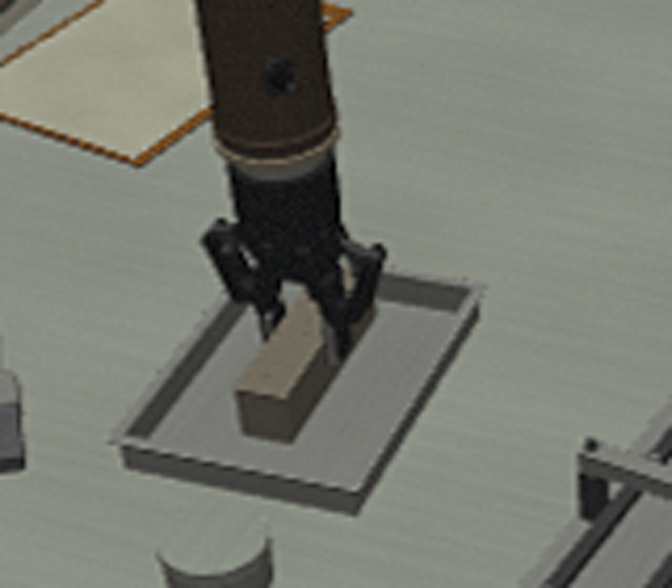

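Emit:
{"fn": "step_arm", "kwargs": {
  "targets": [
    [[0,0,0,5,0],[0,0,0,8,0],[0,0,0,9.5,0],[0,0,0,9.5,0]]
  ]
}}

```text
time_s: 16.9
tcp_pos: [514.1, -275.4, 24.1]
tcp_rot: [-2.288, 2.153, -0.001]
contact_force: [-0.7, 0.1, -5.9]
width: 0.457
```

Emit:
{"fn": "step_arm", "kwargs": {
  "targets": [
    [[0,0,0,2,0],[0,0,0,3,0],[0,0,0,3,0]]
  ]
}}

```text
time_s: 17.2
tcp_pos: [513.8, -275.3, 20.7]
tcp_rot: [2.288, -2.153, -0.0]
contact_force: [-0.3, -0.1, -5.9]
width: 0.456
```

Emit:
{"fn": "step_arm", "kwargs": {
  "targets": [
    [[0,0,0,1,0],[0,0,0,1,0]]
  ]
}}

```text
time_s: 17.4
tcp_pos: [514.0, -275.3, 20.3]
tcp_rot: [2.288, -2.153, 0.0]
contact_force: [-2.8, 1.3, 1.8]
width: 0.455
```

Touched down. Release and rise.

Emit:
{"fn": "step_arm", "kwargs": {
  "targets": [
    [[1,0,0,0,0],[1,0,0,0,0],[1,0,0,0,0],[1,0,0,0,0],[1,0,0,0,0],[1,0,0,-20,0],[1,0,0,-60,0],[1,0,0,-110,0],[1,0,0,-120,0],[1,0,0,-120,0]]
  ]
}}

```text
time_s: 18.4
tcp_pos: [515.3, -275.9, 142.1]
tcp_rot: [-2.287, 2.152, -0.007]
contact_force: [1.1, 0.5, -1.0]
width: 1.004
```

```bash
python3 mv.py 528.8 349.1 120 -92.5
python3 - <<'E'
from h import *
im2=snap('scene','s9.png')
b=im2['color'][110:250,180:340,::-1]
cv2.imwrite('pics/c11.png',cv2.resize(b,None,fx=4.2,fy=4.2,interpolation=cv2.INTER_CUBIC))
E
```

```text
t 18.4 tcp [ 515.3 -275.9  142.1] ang -86.53 tilt [ 0.0042 -0.0021 -1.    ] F [ 1.1  0.5 -1. ] w 1.004 -> need [-623.11  -51.15   20.79] yaw 0.1042
```

View pics/c11.png

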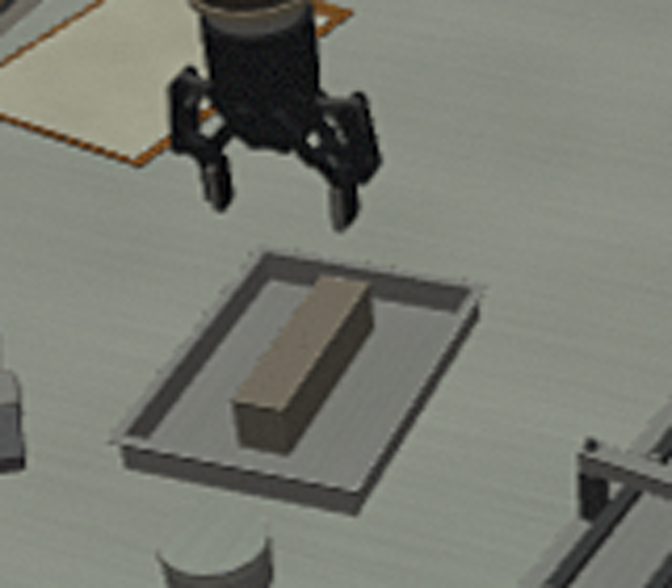

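Emit:
{"fn": "step_arm", "kwargs": {
  "targets": [
    [[1,-623,-51,0,0.104],[1,-623,-51,0,0.104],[1,-623,-51,0,0.104],[1,-623,-51,0,0.104],[1,-623,-51,0,0.104],[1,-623,-51,0,0.104],[1,-623,-51,0,0.104],[1,-623,-51,0,0.104],[1,-623,-51,0,0.104],[1,-623,-51,0,0.104],[1,-623,-51,0,0.104],[1,-623,-51,0,0.104],[1,-623,-51,0,0.104],[1,-623,-51,0,0.104],[1,-623,-51,0,0.104],[1,-623,-51,0,0.104],[1,-623,-51,0,0.104],[1,-623,-51,0,0.104]]
  ]
}}

```text
time_s: 20.25
tcp_pos: [527.4, 348.3, 139.7]
tcp_rot: [2.171, -2.271, 0.001]
contact_force: [0.4, 0.1, -0.8]
width: 1.007
```

```bash
python3 mv.py 528.8 349.1 14.5 -92.5
python3 - <<'E'
from h import *
im2=snap('scene','s10.png')
b=im2['color'][130:290,360:520,::-1]
cv2.imwrite('pics/c12.png',cv2.resize(b,None,fx=3.5,fy=3.5,interpolation=cv2.INTER_CUBIC))
E
python3 mv.py 528.8 349.1 14.5 -92.5
```

```text
t 20.25 tcp [527.4 348.3 139.7] ang -92.58 tilt [-0.e+00 -6.e-04 -1.e+00] F [ 0.4  0.1 -0.8] w 1.007 -> need [ -0.93  -1.32 125.2 ] yaw -0.0014
t 20.3 tcp [527.4 348.6 139.9] ang -92.56 tilt [ 2.e-04 -3.e-04 -1.e+00] F [ 0.1 -0.4  0.1] w 1.002 -> need [ -0.59  -1.32 125.36] yaw -0.001
```

View pics/c12.png

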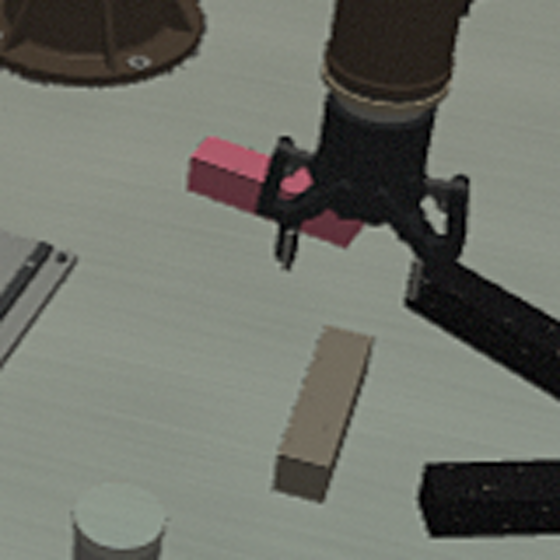

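Emit:
{"fn": "step_arm", "kwargs": {
  "targets": [
    [[1,-0.6,-1.3,40,0],[1,-0.6,-1.3,80,0],[1,-0.6,-1.3,110,0],[1,-0.6,-1.3,122,0],[1,-0.6,-1.3,125.3,0],[1,-0.6,-1.3,125.3,0],[1,-0.6,-1.3,125.3,0]]
  ]
}}

```text
time_s: 21.0
tcp_pos: [529.4, 351.0, 16.2]
tcp_rot: [-2.171, 2.267, -0.0]
contact_force: [0.4, 0.3, 0.2]
width: 1.003
```

Emit:
{"fn": "step_arm", "kwargs": {
  "targets": [
    [[0,0,0,0,0],[0,0,0,0,0],[0,0,0,0,0],[0,0,0,0,0],[0,0,0,0,0],[0,0,0,0,0],[0,0,0,0,0],[0,0,0,0,0]]
  ]
}}

```text
time_s: 21.8
tcp_pos: [528.8, 350.1, 15.2]
tcp_rot: [-2.172, 2.269, -0.001]
contact_force: [-1.9, -1.6, 5.8]
width: 0.456
```

Emit:
{"fn": "step_arm", "kwargs": {
  "targets": [
    [[0,0,0,-10,0],[0,0,0,-40,0],[0,0,0,-80,0],[0,0,0,-90,0],[0,0,0,-90,0],[0,0,0,-90,0]]
  ]
}}

```text
time_s: 22.4
tcp_pos: [527.7, 349.4, 103.2]
tcp_rot: [2.171, -2.268, 0.0]
contact_force: [0.3, -0.8, -6.1]
width: 0.457
```

```bash
python3 mv.py 485.8 39.2 104 -97.15
python3 - <<'E'
from h import *
im2=snap('scene','s11.png')
b=im2['color'][130:290,360:520,::-1]
cv2.imwrite('pics/c13.png',cv2.resize(b,None,fx=3.5,fy=3.5,interpolation=cv2.INTER_CUBIC))
E
```

```text
t 22.4 tcp [527.7 349.4 103.2] ang -92.48 tilt [-0.0015 -0.0014 -1.    ] F [ 0.3 -0.8 -6.1] w 0.457 -> need [ 3.1174e+02  2.8380e+01 -3.0000e-01] yaw 0.0815
```

View pics/c13.png

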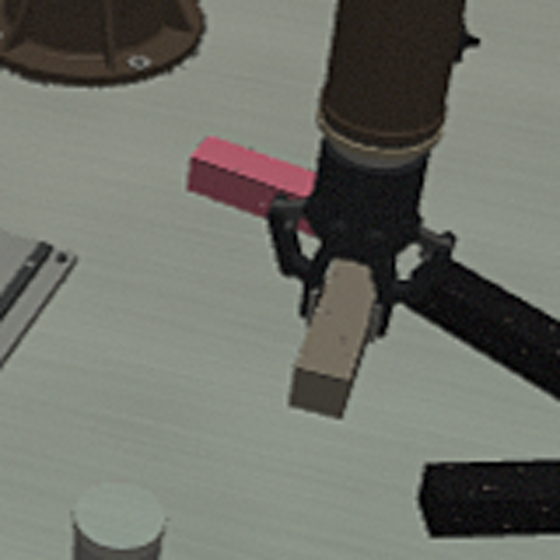

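Emit:
{"fn": "step_arm", "kwargs": {
  "targets": [
    [[0,45,4,0,0.02],[0,90,8,0,0.04],[0,135,12,0,0.06],[0,180,16,0,0.08],[0,225,20.5,0,0.0815],[0,270,24.5,0,0.0815],[0,300,27.3,0,0.0815],[0,311.7,28.4,0,0.0815],[0,311.7,28.4,0,0.0815],[0,311.7,28.4,0,0.0815],[0,311.7,28.4,30,0.0815],[0,311.7,28.4,52,0.0815],[0,311.7,28.4,58,0.0815],[0,311.7,28.4,58,0.0815],[0,311.7,28.4,58,0.0815]]
  ]
}}

```text
time_s: 23.95
tcp_pos: [487.1, 41.1, 47.1]
tcp_rot: [-2.08, 2.354, -0.0]
contact_force: [-0.3, -0.1, -4.2]
width: 0.457
```

```bash
python3 mv.py 485.8 39 28 -97.15
python3 - <<'E'
from h import *
im2=snap('scene','s12.png')
b=im2['color'][175:275,280:390,::-1]
cv2.imwrite('pics/c14.png',cv2.resize(b,None,fx=6,fy=6,interpolation=cv2.INTER_CUBIC))
E
python3 mv.py 485.8 39 28 -97.15
```

```text
t 23.95 tcp [487.1  41.1  47.1] ang -97.07 tilt [ 8.e-04  5.e-04 -1.e+00] F [-0.3 -0.1 -4.2] w 0.457 -> need [ 2.23  1.07 19.11] yaw 0.0013
t 24.0 tcp [487.3  40.8  47.4] ang -97.1 tilt [ 1.5e-03  4.0e-04 -1.0e+00] F [-0.3  0.1 -4.7] w 0.453 -> need [ 2.03  1.34 19.39] yaw 0.0009
```

View pics/c14.png

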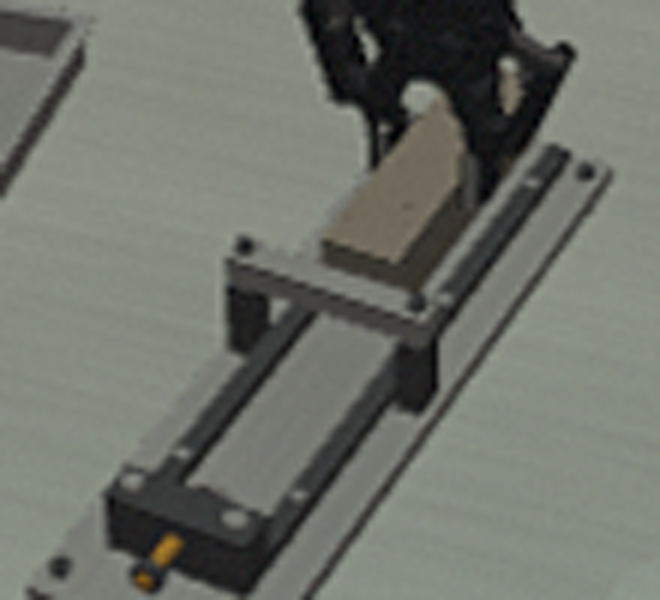

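Emit:
{"fn": "step_arm", "kwargs": {
  "targets": [
    [[0,1.8,1,0,0],[0,1.8,1,3,0],[0,1.8,1,9,0],[0,1.8,1,14,0],[0,1.8,1,16,0],[0,1.8,1,16,0]]
  ]
}}

```text
time_s: 24.6
tcp_pos: [484.9, 38.3, 30.0]
tcp_rot: [2.078, -2.355, -0.001]
contact_force: [0.1, -0.2, -5.4]
width: 0.454
```

```bash
python3 mv.py 485.8 39 28 -97.15
```

```text
t 24.6 tcp [484.9  38.3  30. ] ang -97.15 tilt [-1.e-03 -1.e-04 -1.e+00] F [ 0.1 -0.2 -5.4] w 0.454 -> need [-0.77 -0.78  1.96] yaw 0.0001
```

Emit:
{"fn": "step_arm", "kwargs": {
  "targets": [
    [[0,-0.6,-0.5,1.5,0],[0,-0.6,-0.5,2,0],[0,-0.6,-0.5,2,0]]
  ]
}}

```text
time_s: 24.9
tcp_pos: [485.9, 38.9, 28.5]
tcp_rot: [-2.079, 2.356, -0.0]
contact_force: [0.6, -0.2, -5.6]
width: 0.457
```

Emit:
{"fn": "step_arm", "kwargs": {
  "targets": [
    [[0,0,0,0.8,0],[0,0,0,1.2,0],[0,0,0,1.2,0]]
  ]
}}

```text
time_s: 25.2
tcp_pos: [485.9, 38.9, 27.3]
tcp_rot: [2.079, -2.356, 0.0]
contact_force: [0.1, -0.7, -5.0]
width: 0.457
```

Emit:
{"fn": "step_arm", "kwargs": {
  "targets": [
    [[0,0,0,0.7,0],[0,0,0,0.7,0]]
  ]
}}

```text
time_s: 25.4
tcp_pos: [485.9, 38.9, 27.1]
tcp_rot: [-2.079, 2.356, -0.001]
contact_force: [-2.3, -0.4, 4.3]
width: 0.457
```

Seated. Release, rise, go behind the tail and close as before.

Emit:
{"fn": "step_arm", "kwargs": {
  "targets": [
    [[1,0,0,0,0],[1,0,0,0,0],[1,0,0,0,0],[1,0,0,0,0],[1,0,0,0,0],[1,0,0,-30,0],[1,0,0,-68,0],[0,0,0,-70,0],[0,0,45,-70,0],[0,0,90,-70,0],[0,0,110,-70,0],[0,0,110,-70,0]]
  ]
}}

```text
time_s: 26.6
tcp_pos: [373.3, 52.3, 96.2]
tcp_rot: [2.079, -2.352, -0.001]
contact_force: [0.5, -0.3, 0.2]
width: 0.146
```

```bash
python3 gx.py -214 0 31
python3 - <<'E'
from h import *
im2=snap('scene','s13.png')
b=im2['color'][130:275,270:400,::-1]
cv2.imwrite('pics/c15.png',cv2.resize(b,None,fx=4,fy=4,interpolation=cv2.INTER_CUBIC))
E
```

```text
t 26.6 tcp [373.3  52.3  96.2] ang -97.06 tilt [-0.0025 -0.0012 -1.    ] F [ 0.5 -0.3  0.2] w 0.146 -> need [-1.37 -4.44 65.14] yaw 0.0016
gauge tcp x -218.3 y -1.3  Fx 0.6
```

View pics/c15.png

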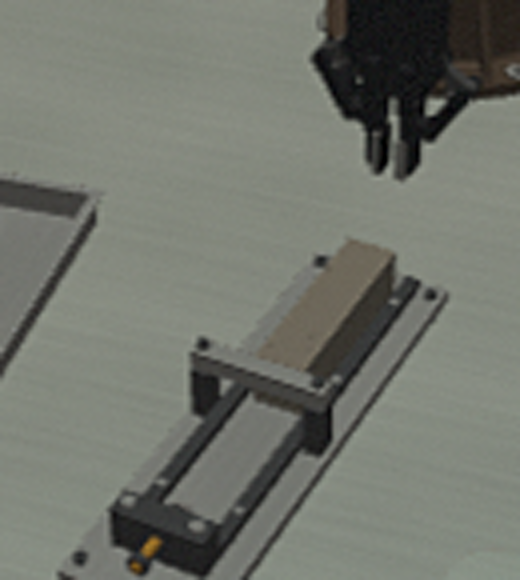

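Emit:
{"fn": "step_arm", "kwargs": {
  "targets": [
    [[0,-1,-4,0,0],[0,-1,-4,35,0],[0,-1,-4,60,0],[0,-1,-4,65,0],[0,-1,-4,65,0],[0,-1,-12,65,0],[0,-1,-19,65,0],[0,-1,-21,65,0],[0,-1,-21,65,0]]
  ]
}}

```text
time_s: 27.55
tcp_pos: [398.7, 51.0, 32.1]
tcp_rot: [-2.077, 2.355, -0.001]
contact_force: [-0.7, -0.5, 0.4]
width: -0.001
```

```bash
python3 gx.py -180 0 31
```

```text
t 27.55 tcp [398.7  51.   32.1] ang -97.19 tilt [ 1.5e-03  3.0e-04 -1.0e+00] F [-0.7 -0.5  0.4] w -0.001 -> need [  0.54 -12.9    1.15] yaw -0.0006
gauge tcp x -192.9 y 0.5  Fx -0.7
```

Push toward the bar, slowly.

Emit:
{"fn": "step_arm", "kwargs": {
  "targets": [
    [[0,0.3,-1,0,0],[0,0.3,-2,0,0],[0,0.3,-3,0,0],[0,0.3,-4,0,0]]
  ]
}}

```text
time_s: 27.95
tcp_pos: [401.0, 50.1, 31.5]
tcp_rot: [2.078, -2.355, -0.001]
contact_force: [-3.4, 0.1, 2.9]
width: 0.0
```

Emit:
{"fn": "step_arm", "kwargs": {
  "targets": [
    [[0,0,-1,0,0],[0,0,-2,0,0],[0,0,-3,0,0],[0,0,-4,0,0]]
  ]
}}

```text
time_s: 28.35
tcp_pos: [405.8, 49.7, 31.5]
tcp_rot: [-2.078, 2.356, -0.0]
contact_force: [-1.2, 0.1, -1.5]
width: -0.003
```

Emit:
{"fn": "step_arm", "kwargs": {
  "targets": [
    [[0,0,-0.5,0,0],[0,0,-1,0,0],[0,0,-1.5,0,0],[0,0,-2,0,0]]
  ]
}}

```text
time_s: 28.75
tcp_pos: [407.6, 49.4, 31.6]
tcp_rot: [2.079, -2.356, 0.0]
contact_force: [-1.1, -0.1, -0.3]
width: 0.0
```

Emit:
{"fn": "step_arm", "kwargs": {
  "targets": [
    [[0,0,-0.5,0,0],[0,0,-1,0,0],[0,0,-1.5,0,0],[0,0,-2,0,0]]
  ]
}}

```text
time_s: 29.15
tcp_pos: [409.6, 49.2, 31.6]
tcp_rot: [2.079, -2.356, 0.0]
contact_force: [-2.7, 0.4, -0.7]
width: -0.005
```

```bash
python3 gx.py -180 0 31
```

```text
t 29.15 tcp [409.6  49.2  31.6] ang -97.15 tilt [-0. -0. -1.] F [-2.7  0.4 -0.7] w -0.005 -> need [ 0.15 -1.84  0.6 ] yaw 0.0
gauge tcp x -181.8 y 0.1  Fx -2.7
```

Emit:
{"fn": "step_arm", "kwargs": {
  "targets": [
    [[0,0,-0.5,0,0],[0,0,-1,0,0],[0,0,-1.5,0,0],[0,0,-2,0,0]]
  ]
}}

```text
time_s: 29.55
tcp_pos: [411.6, 48.9, 31.6]
tcp_rot: [2.079, -2.356, 0.0]
contact_force: [-2.0, 0.9, -1.8]
width: -0.003
```

Emit:
{"fn": "step_arm", "kwargs": {
  "targets": [
    [[0,0,-0.5,0,0],[0,0,-1,0,0],[0,0,-1.5,0,0]]
  ]
}}

```text
time_s: 29.85
tcp_pos: [413.1, 48.8, 31.6]
tcp_rot: [-2.079, 2.356, -0.0]
contact_force: [-1.6, 1.2, -0.6]
width: -0.0
```

Emit:
{"fn": "step_arm", "kwargs": {
  "targets": [
    [[0,0,-0.5,0,0],[0,0,-1,0,0],[0,0,-1.5,0,0],[0,0,-2,0,0]]
  ]
}}

```text
time_s: 30.25
tcp_pos: [415.0, 48.5, 31.6]
tcp_rot: [2.079, -2.356, 0.0]
contact_force: [-1.9, 0.6, -0.7]
width: 0.004
```

Emit:
{"fn": "step_arm", "kwargs": {
  "targets": [
    [[0,0,-0.7,0,0],[0,0,-1.4,0,0],[0,0,-2,0,0]]
  ]
}}

```text
time_s: 30.55
tcp_pos: [417.1, 48.3, 31.6]
tcp_rot: [-2.079, 2.356, -0.0]
contact_force: [-1.9, 1.1, -0.1]
width: -0.001
```

```bash
python3 gx.py -180 0 31
```

```text
t 30.55 tcp [417.1  48.3  31.6] ang -97.15 tilt [ 0. -0. -1.] F [-1.9  1.1 -0.1] w -0.001 -> need [0.17 5.73 0.59] yaw 0.0001
gauge tcp x -174.3 y 0.2  Fx -2.0
```

Emit:
{"fn": "step_arm", "kwargs": {
  "targets": [
    [[0,0,-3,0,0],[0,0,-7,0,0],[0,0,-12,0,0],[0,0,-17,0,0],[0,0,-22,0,0],[0,0,-27,0,0],[0,0,-32,0,0],[0,0,-37,0,0],[0,0,-42,0,0],[0,0,-46,0,0],[0,0,-49,0,0],[0,0,-50,0,0]]
  ]
}}

```text
time_s: 31.75
tcp_pos: [467.0, 42.0, 31.6]
tcp_rot: [-2.078, 2.356, -0.0]
contact_force: [-2.8, 0.3, 2.7]
width: 0.002
```

```bash
python3 gx.py -68 0 31
python3 - <<'E'
from h import *
im2=snap('scene','s14.png')
b=im2['color'][160:275,280:390,::-1]
cv2.imwrite('pics/c16.png',cv2.resize(b,None,fx=5,fy=5,interpolation=cv2.INTER_CUBIC))
E
```

```text
t 31.75 tcp [467.   42.   31.6] ang -97.16 tilt [ 2.e-04 -0.e+00 -1.e+00] F [-2.8  0.3  2.7] w 0.002 -> need [  0.12 -55.99   0.61] yaw -0.0002
gauge tcp x -124.0 y 0.1  Fx -2.8
```

View pics/c16.png

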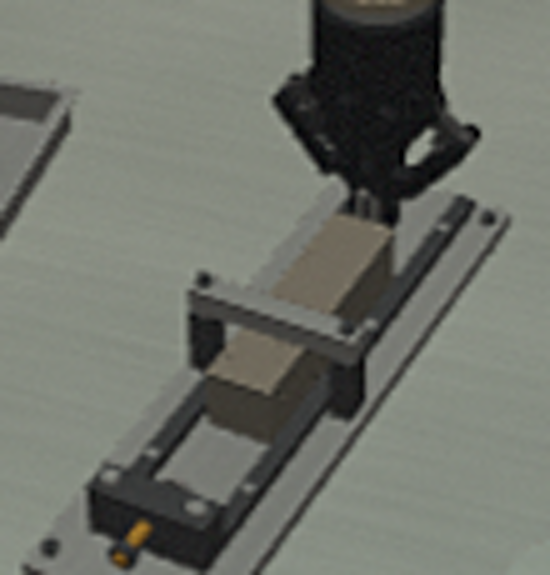

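Emit:
{"fn": "step_arm", "kwargs": {
  "targets": [
    [[0,0,-3,0,0],[0,0,-7,0,0],[0,0,-12,0,0],[0,0,-17,0,0],[0,0,-22,0,0],[0,0,-27,0,0],[0,0,-32,0,0],[0,0,-37,0,0],[0,0,-41,0,0],[0,0,-45,0,0],[0,0,-48,0,0],[0,0,-50,0,0],[0,0,-51,0,0],[0,0,-52,0,0]]
  ]
}}

```text
time_s: 33.2
tcp_pos: [518.1, 35.6, 31.6]
tcp_rot: [2.079, -2.355, -0.0]
contact_force: [-2.0, 0.6, 0.4]
width: -0.003
```

```bash
python3 gx.py -68 0 31
python3 - <<'E'
from h import *
im2=snap('scene','s15.png')
b=im2['color'][160:275,280:390,::-1]
im=snap('top','t15.png'); a=im['color'][100:200,280:350,::-1]
cv2.imwrite('pics/c17.png',np.hstack([cv2.resize(b,None,fx=4,fy=4,interpolation=cv2.INTER_CUBIC),cv2.resize(a,(322,460),interpolation=cv2.INTER_CUBIC)]))
E
```

```text
t 33.2 tcp [518.1  35.6  31.6] ang -97.14 tilt [-2.e-04 -1.e-04 -1.e+00] F [-2.   0.6  0.4] w -0.003 -> need [ 0.15 -4.48  0.61] yaw 0.0001
gauge tcp x -72.5 y 0.2  Fx -2.1
```

View pics/c17.png

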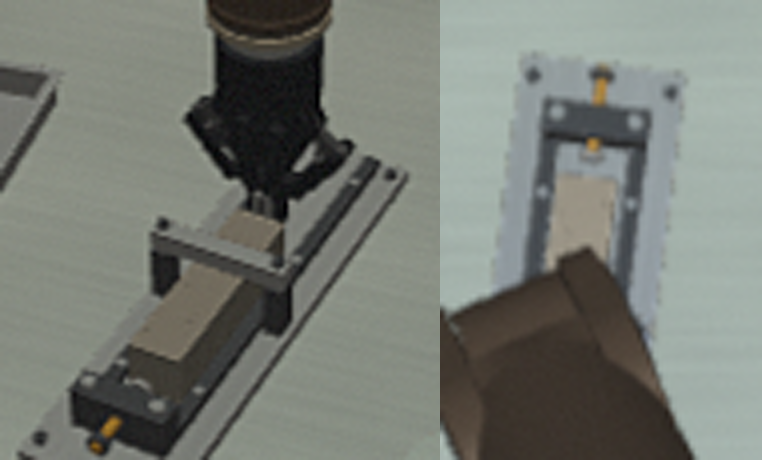

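Emit:
{"fn": "step_arm", "kwargs": {
  "targets": [
    [[0,0,-1,0,0],[0,0,-2,0,0],[0,0,-3,0,0],[0,0,-4,0,0],[0,0,-5,0,0]]
  ]
}}

```text
time_s: 33.8
tcp_pos: [523.3, 34.9, 31.6]
tcp_rot: [-2.079, 2.356, -0.0]
contact_force: [-2.6, 0.5, 0.2]
width: 0.001
```

Emit:
{"fn": "step_arm", "kwargs": {
  "targets": [
    [[0,0,-0.5,0,0],[0,0,-1,0,0],[0,0,-1.5,0,0],[0,0,-2,0,0]]
  ]
}}

```text
time_s: 34.2
tcp_pos: [525.2, 34.7, 31.6]
tcp_rot: [2.079, -2.356, 0.0]
contact_force: [-2.4, 0.4, 1.1]
width: 0.003
```

Emit:
{"fn": "step_arm", "kwargs": {
  "targets": [
    [[0,0,-0.5,0,0],[0,0,-1,0,0],[0,0,-1.5,0,0]]
  ]
}}

```text
time_s: 34.5
tcp_pos: [526.7, 34.5, 31.6]
tcp_rot: [2.079, -2.356, 0.0]
contact_force: [-3.2, 0.6, 1.1]
width: -0.002
```

Emit:
{"fn": "step_arm", "kwargs": {
  "targets": [
    [[0,0,-0.5,0,0],[0,0,-1,0,0],[0,0,-1.5,0,0]]
  ]
}}

```text
time_s: 34.8
tcp_pos: [528.2, 34.3, 31.6]
tcp_rot: [2.079, -2.356, -0.0]
contact_force: [-3.3, -0.5, 0.5]
width: 0.001
```

Emit:
{"fn": "step_arm", "kwargs": {
  "targets": [
    [[0,0,-0.5,0,0],[0,0,-1,0,0],[0,0,-1.5,0,0]]
  ]
}}

```text
time_s: 35.1
tcp_pos: [529.7, 34.1, 31.6]
tcp_rot: [2.079, -2.356, 0.0]
contact_force: [-3.2, -0.1, 0.8]
width: -0.003
```

Emit:
{"fn": "step_arm", "kwargs": {
  "targets": [
    [[0,0,-0.5,0,0],[0,0,-1,0,0],[0,0,-1.5,0,0]]
  ]
}}

```text
time_s: 35.4
tcp_pos: [531.1, 34.0, 31.6]
tcp_rot: [2.079, -2.356, 0.0]
contact_force: [-3.4, 0.4, 1.6]
width: 0.002
```

Emit:
{"fn": "step_arm", "kwargs": {
  "targets": [
    [[0,0,-0.5,0,0],[0,0,-1,0,0],[0,0,-1.5,0,0]]
  ]
}}

```text
time_s: 35.7
tcp_pos: [532.7, 33.7, 31.6]
tcp_rot: [2.079, -2.356, 0.0]
contact_force: [-2.7, 0.3, 0.2]
width: 0.001
```

```bash
python3 gx.py -68 0 31
python3 - <<'E'
from h import *
im=snap('top','t16.png'); a=im['color'][100:200,280:350,::-1]
cv2.imwrite('pics/c18.png',cv2.resize(a,None,fx=6,fy=6,interpolation=cv2.INTER_CUBIC))
E
```

```text
t 35.7 tcp [532.7  33.7  31.6] ang -97.15 tilt [ 0. -0. -1.] F [-2.7  0.3  0.2] w 0.001 -> need [ 0.14 10.18  0.62] yaw -0.0
gauge tcp x -57.8 y 0.1  Fx -2.8
```

View pics/c18.png

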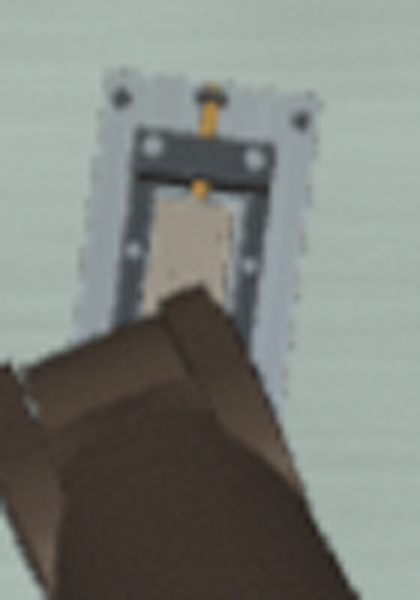

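Almost on the anvil; keep feeling forward.

Emit:
{"fn": "step_arm", "kwargs": {
  "targets": [
    [[0,0,-0.5,0,0],[0,0,-1,0,0],[0,0,-1.5,0,0]]
  ]
}}

```text
time_s: 36.05
tcp_pos: [532.7, 33.7, 31.5]
tcp_rot: [2.078, -2.354, -0.002]
contact_force: [-8.8, 1.2, 6.3]
width: -0.003
```

Emit:
{"fn": "step_arm", "kwargs": {
  "targets": [
    [[0,0,-0.5,0,0],[0,0,-1,0,0],[0,0,-1,0,0]]
  ]
}}

```text
time_s: 36.35
tcp_pos: [532.7, 33.7, 31.3]
tcp_rot: [2.077, -2.352, -0.004]
contact_force: [-10.1, 1.7, 6.0]
width: 0.003
```

Emit:
{"fn": "step_arm", "kwargs": {
  "targets": [
    [[0,0,1,0,0],[0,0,2.5,0,0],[0,0,6,0,0],[0,0,15,0,0],[0,0,30,0,0],[0,0,45,-10,0],[0,0,60,-50,0],[0,0,80,-100,0],[0,0,100,-140,0],[0,40,120,-160,0],[0,85,120,-160,0],[0,130,120,-160,0],[0,150,120,-160,0],[0,150,120,-160,0]]
  ]
}}

```text
time_s: 37.75
tcp_pos: [396.5, -103.5, 191.8]
tcp_rot: [2.072, -2.361, 0.002]
contact_force: [-0.7, -0.2, -0.0]
width: -0.002
```

Run:
```python
from h import *
o=observe(); print(o['time_s'],o['tcp_pos'],o['contact_force'])
im=snap('top','t17.png'); a=im['color'][95:250,180:450,::-1]
im2=snap('scene','s17.png'); b=im2['color'][140:300,150:430,::-1]
cv2.imwrite('pics/c19.png',cv2.resize(a,None,fx=2.9,fy=2.9,interpolation=cv2.INTER_CUBIC))
cv2.imwrite('pics/c20.png',cv2.resize(b,None,fx=2.8,fy=2.8,interpolation=cv2.INTER_CUBIC))
a=im['color'][100:200,280:350,::-1]
cv2.imwrite('pics/c21.png',cv2.resize(a,None,fx=6,fy=6,interpolation=cv2.INTER_CUBIC))
```

```text
37.75 [ 396.47889358 -103.53591427  191.75746343] [-0.72193927 -0.22112075 -0.01588572]
```

View pics/c19.png

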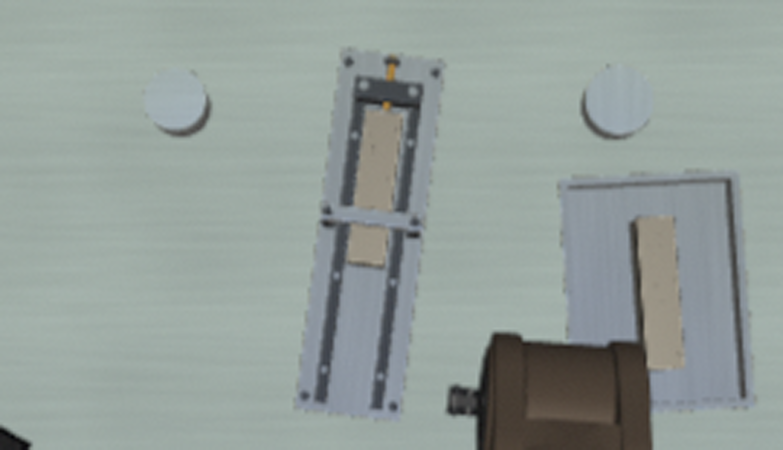

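View pics/c20.png

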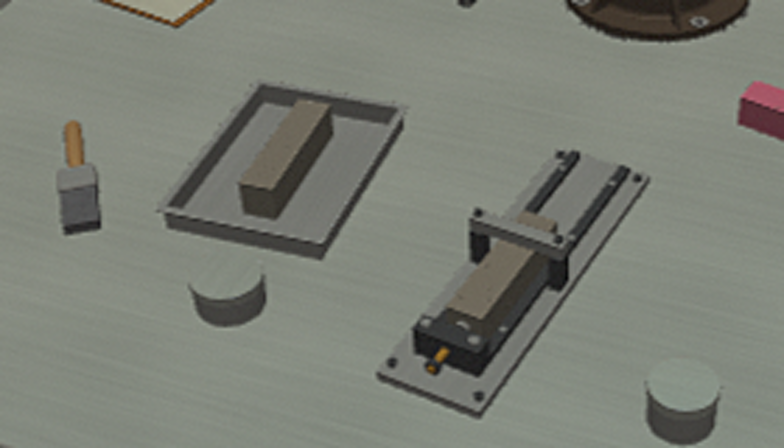

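View pics/c21.png

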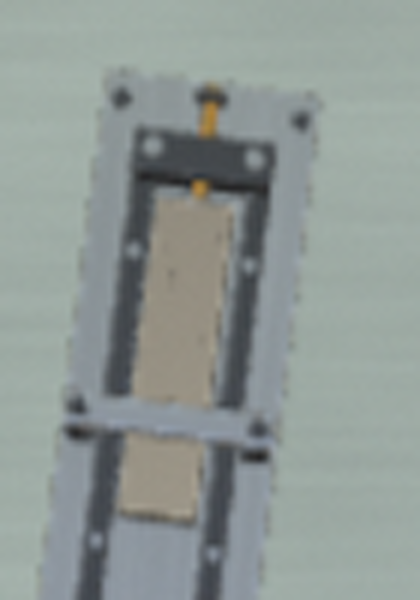

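Emit:
{"fn": "step_arm", "kwargs": {
  "targets": [
    [[0,0,0,0,0],[0,0,0,0,0],[0,0,0,0,0]]
  ]
}}

```text
time_s: 38.15
tcp_pos: [397.5, -99.6, 191.6]
tcp_rot: [-2.08, 2.354, 0.0]
contact_force: [0.3, 0.2, -0.2]
width: 0.002
```

```bash
python3 -c "
from h import *
print(hand_in())"
```

```text
the job is handed in; nothing more can be done
None
```

The job is done and handed in at about 38 s. The prism that clears is home against the stop screw under the bar, and the one that will not pass lies flat in the pan.

- **Too high:** the prism that lay nearer the gauge stalled right at the bar, and the highest reading while pushing it was about 10.6 N. I lifted it off and laid it flat in the middle of the steel pan.
- **Clears:** the other prism slid under the bar at about 2–3 N and stopped dead on the stop screw at about 10 N.

The last pictures show that prism at the stop, under the bar and between the rails. They also show the other flat in the pan, the tins and brush apparently where they were, and the gripper clear of everything. Forces were read only at the end of each short move.

My attempt to judge the heights from the pictures beforehand was inconclusive, so the result rests on the gauge test alone. No other check failed or disagreed.

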